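# Screw the cap tight on the soup flask

## Robot

A 6-joint arm with a two-finger parallel gripper is mounted at the origin on a cart in front of the work surface, level with it; the furniture and walls round the work are solid. World frame = base frame: x ahead of the robot, y to its left, z up, the work surface at z = 0. Lengths are in m, angles in rad, forces in N, time in s.
With the tool pointing down it reaches from about 0.375 to 0.9 m from the base axis. Payload 3.1 kg.
Tool frame: the origin (TCP) lies on the centre line of the jaws, within the pads' length; the fingertips stand manip.finger_overhang ahead of it and the grasp point (between the pads) lies 11 mm behind it (manip.finger_overhang is the distance from the TCP to the fingertips, in m); y points along the fingers, z is the direction in which the jaws open and shut, and the axes are right-handed (so a half turn about y gives the same grasp; the last joint's range is limited). The gripper opens to 85 mm and grips with 20 to 120 N. Pads are 22 mm wide; open, the fingers measure 114 mm over their backs; the gripper's body (76 mm by 85 mm) begins 54 mm behind the grasp point. The pads swing forward as they close: fully open they stand 13 mm farther back than shut.
Start: joints at [1.107, 0.527, 1.433, -0, 1.181, -0.178], TCP at [0.176, 0.6, 0.207] pointing down, gripper open.
Joint ranges: [-3.08, 3.08], [-0.75, 2.2], [0.22, 2.44], [-1.43, 4.57], [0, 2.65], [-2.85, 2.85]. Speed limits (rad/s): [2.79, 2.79, 3.14, 3.14, 3.14, 3.14].

## Interface

Orientations are given as a unit quaternion [x, y, z, w].
In Python, from station import manip gives the robot as it stands.
- The arm moves only by the tool send_rows, never from a script. Its argument "plan" is a list of rows, each an object with "linear": the shift along the tool's x, y, z in units of 30 mm (1.0 is 30 mm), a list of three; "roll": the turn about the tool's y in units of 6 degrees (1.0 is 6 degrees). In form: [{"linear": [tx, ty, tz], "roll": roll}, ...]. A call has exactly 5 rows; each row shifts and turns the commanded pose from where the row before left it, along the tool's axes as they then stand; what a row does not reach is not made up. A row lasts 1/8 s, in which the tool goes at most 62.5 mm and 10.7 degrees, less where a joint would pass 70% of its speed; a pose out of reach is approached as far as the arm can. A call is refused whole if a number of a shift passes 1 or a number of a turn 1, either way. A call with a gripper value outside its range is refused whole. "claw" is the finger opening in mm, from 0 to 85.4, set as the call begins (left out, the last holds). The fingers move at their own pace and stop on an object; "force" is the grip in N (left out, the last holds). Time passes only in rows, so rows that do not move let the fingers close, or fill a call up. It gives the time, the measured TCP pose, the force and the opening at its end, in the units of the state.
- manip.sense(): the state, without advancing time (a new reading comes with each control period).
- manip.snapshot(name): name is "side" or "top" or "wrist"; returns the picture (480x640x3 uint8, blue, green, red); there is no depth.
- manip.get_calibration(name): a dict with "fovy" (degrees; the focal length in pixels is half the picture's height over the tangent of half this angle, whatever the lens; pixels are square), "cx", "cy" (the principal point, pixels), "cam_to_world" (4x4, takes a point from camera to world coordinates); the wrist camera has in their place "tool_from_camera" (4x4, takes a point from camera to tool coordinates, whose origin is the TCP and whose axes are the tool frame's). Camera axes: x right, y down, z forward; pixel columns grow to the right and rows downward; lengths in m; the calibration is good to about 2 mm. The wrist camera is an equidistant fisheye: a pixel r from the principal point sees the ray r / f radians off the axis. A picture is of the moment at which its call begins: read the wrist's pose just before it. get_calibration takes no time and is no camera call.
- manip.sign_off(): hands the job in, once; it reports no verdict.
Trained networks look in the newest picture that a camera, given by its name, has taken for a name from the list of things; names that differ only in an ending like _2 or _b are one class to them, and where a whole thing is asked for, a point or a joint stands for the part that bears it (a point fixed in the world has none). Each returns a list of dicts, best first, with "p" (0 to 1); they miss things now and then, are a little off and sometimes report something else, mostly with a low value. They report only what shows in the picture. A call takes as long as a camera call.
- manip.look_for(camera, query): "extent" ([left, top, right, bottom] in pixels, round what is visible of it).
The state is a dict: "t": time; "q": joint angles; "qd": joint speeds; "tau": joint torques, N m; "tcp_pos": TCP position; "tool_rot": TCP orientation; "force": force on the tool from outside, world axes, zero at the start; "ft_torque": the same for the moment, N m; "finger_gap": opening from 0.0 (shut) to 1.0 (fully open).
Only numpy, scipy, OpenCV 4.12 (cv2) and the standard library are available. Lean on these libraries where they do the work, as an engineer would, in place of code of your own. Each camera call takes 0.05 s, during which the arm holds its last target.

## Task

Pick up the blue screw cap that lies on its side, set it upright on the neck of the steel soup flask and turn it clockwise until it stops and sits tight on the seal, without forcing it over the thread. Let go of it, and leave the glass and the jar standing where they are.

Things in the scene. Friction and masses are not known exactly. Their poses are not given: they have to be found in the camera images.
- cap_handle (a point): T handle of the blue cap, on the cap's axis 68 mm above the skirt's open edge. A stem 26 mm wide, 28 mm tall stands on the skirt's top plate and carries a bar 90 mm long, 24 mm tall; both 20 mm thick with flush flat faces. Point lies 36 mm above the top plate, 16 mm below the bar's top. z: up the axis, skirt to handle; x: along the bar; y: across the flat faces
- cap: loose blue screw cap, 84 mm tall, about 0.11 to 0.23 kg. Origin: centre of the open lower edge of its 12-sided skirt (74 mm over flats, 32 mm tall, 26 mm deep inside); z to the handle, x along the bar. At the start it lies on a bar end and the skirt's edge, handle roughly towards the robot, z rising 7.6 degrees above level, the handle's flat faces upright
- cap_stripe (a point): one of three white stripes outside the skirt, on the cap's +x side, 37 mm from the axis and 15 mm above the open edge (the others 120 degrees on). Each marks a thread lug inside the skirt, 5 mm above the open edge
- flask: steel soup flask held fast on the table, 140 mm wide (162 mm over side lugs at +-y), shoulder 86 mm high, white threaded neck 61 mm over the threads; origin at the centre of its underside, z up. Right-hand three-start thread, 28 mm a turn: the cap sinks as it turns clockwise seen from above. The cap catches at any angle, but later if stripes are not over dots
- red_dot (a point): one of three red dots on the flask's shoulder, 10 degrees counterclockwise of the flask's +x, 53 mm from its axis (the others 120 degrees on). With stripes over dots the cap's lugs drop straight into the thread; from there it turns roughly a third of a turn until tight; otherwise up to a third of a turn more
- flask_seal: black disc 42 mm wide on top of the neck, upper face 120 mm above the table, origin 4 mm below it on the axis. The home cap's top plate lies on it, handle point 162 mm above the table. The cap meets it well before it is tight: only the rising turning moment tells. It is tight at 0.6 to 1.5 N m and holds by friction; forced over 2.5 N m it may jump the thread
- glass: empty tumbler, 75 mm in diameter, 100 mm tall, standing behind the work; origin at the centre of its underside, z up
- jar: glass jar with a green lid, 69 mm in diameter, 84 mm tall, standing behind the work; origin at the centre of its underside, z up

How it is judged:
By the outcome, as a careful person would: the job done as asked, in the order asked, and still so for the second after the job is handed in, with the robot touching nothing.
It also fails if it takes over 72 s, if anything falls off the work surface, if the arm or the gripper's body presses on something with over 40 N, if the wrist force passes 120 N, or if a joint passes its speed limit or range.

## Working session

There is one attempt and no reset: what is moved stays moved. The work goes in short steps, Python scripts to look and compute and a tool call to move; the robot and the scene stay as the last step left them, time stands still between calls to the robot, and variables do not carry over. Pictures are saved under pics/ and viewed, and the job is handed in when it is done.

Besides the shell and the picture viewer there is one more tool, called after ">>>" as a command line: name --argument value ..., lists and objects as JSON in quotes. send_rows: Moves the arm, as the interface text tells. Its arguments: {"type":"object","properties":{"plan":{"type":"array"},"claw":{"type":"number"},"force":{"type":"number"}},"required":["plan"]}

```bash
ls -la; mkdir -p pics; python3 - <<'E'
from station import manip
import cv2
print(manip.sense()); print(manip.finger_overhang)
for n in ["side","top","wrist"]:
    im=manip.snapshot(n); cv2.imwrite(f"pics/{n}0.png",im)
    c=manip.get_calibration(n); print(n,c)
    for q in ["cap","cap_handle","cap_stripe","flask","red_dot","flask_seal","glass","jar"]:
        r=manip.look_for(n,q); print(q,[( [round(v) for v in d['extent']],round(d['p'],2)) for d in r[:4]])
print(manip.sense()['t'])
E
```

```text
total 12
drwxr-xr-x  3 agent agent 4096 Dec  6 15:21 .
drwxr-xr-x 23 root  root  4096 Dec  6 15:21 ..
drwxr-xr-x  2 agent agent 4096 Dec  6 15:21 pics
{'t': 0.0, 'q': array([ 1.10748205e+00,  5.28456751e-01,  1.43387867e+00, -1.36043999e-05,
        1.18139814e+00, -1.78510361e-01]), 'qd': array([-2.57501035e-05,  1.37299008e-04, -3.74629737e-04, -1.04566798e-04,
        2.18335492e-03, -9.30596879e-05]), 'tau': array([ 5.22193591e-05, -4.42365253e+01, -1.78020072e+01, -3.88532726e-04,
        8.65752634e-03, -8.36933253e-06]), 'tcp_pos': array([0.17524492, 0.59914221, 0.20584697]), 'tool_rot': array([ 0.70066897, -0.10058609,  0.10011701, -0.69922959]), 'force': array([ 0.25033831,  0.03292585, -0.12219318]), 'ft_torque': array([-0.01766009,  0.03459742,  0.03514358]), 'finger_gap': 0.9993916253410502}
0.008
side {'fovy': 54.20621147162566, 'cx': 311.1080690667092, 'cy': 244.630909187669, 'cam_to_world': array([[-0.99974494, -0.02107477,  0.00811784,  0.61777808],
       [-0.01854943,  0.56121638, -0.82746123,  0.66309416],
       [ 0.01288269, -0.82740077, -0.56146417,  0.60140892]
[... 1000 characters left out ...]
433, 297], 0.31)]
glass [([294, 144, 339, 186], 0.63)]
jar [([218, 154, 256, 198], 0.73)]
wrist {'fovy': 65.70646984690485, 'cx': 325.70349741525735, 'cy': 243.5450010087887, 'tool_from_camera': array([[-4.43974448e-04,  9.50895445e-01,  3.09511963e-01,
        -7.93052139e-02],
       [-1.11366655e-04, -3.09512039e-01,  9.50895518e-01,
        -1.66862993e-01],
       [ 9.99999895e-01,  3.87704001e-04,  2.43313481e-04,
         3.65451475e-04],
       [ 0.00000000e+00,  0.00000000e+00,  0.00000000e+00,
         1.00000000e+00]])}
cap [([0, 449, 31, 480], 0.67)]
cap_handle [([4, 447, 30, 478], 0.57)]
cap_stripe [([0, 448, 27, 479], 0.7)]
flask []
red_dot []
flask_seal []
glass []
jar []
1.35
```

View pictures.

```bash
python3 - <<'E'
import cv2
im=cv2.imread('pics/top0.png'); cv2.imwrite('pics/top0c.png',cv2.resize(im[130:310,210:450],None,fx=3.3,fy=3.3,interpolation=cv2.INTER_CUBIC))
im=cv2.imread('pics/side0.png'); cv2.imwrite('pics/side0c.png',cv2.resize(im[190:370,220:420],None,fx=3.3,fy=3.3,interpolation=cv2.INTER_CUBIC))
E
```

```text
(no output)
```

View pics/top0.png

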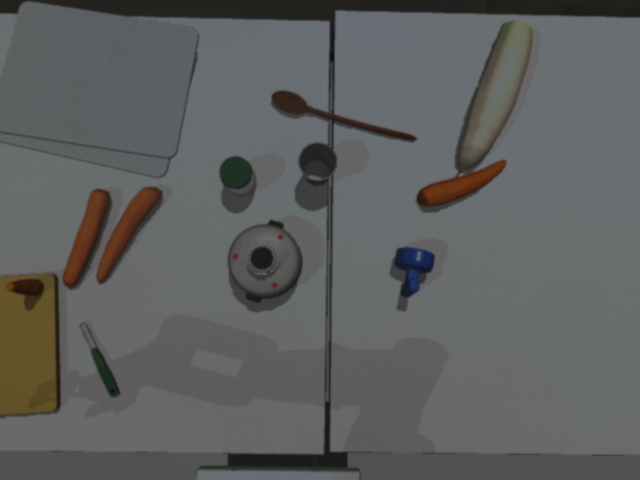

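View pics/side0.png

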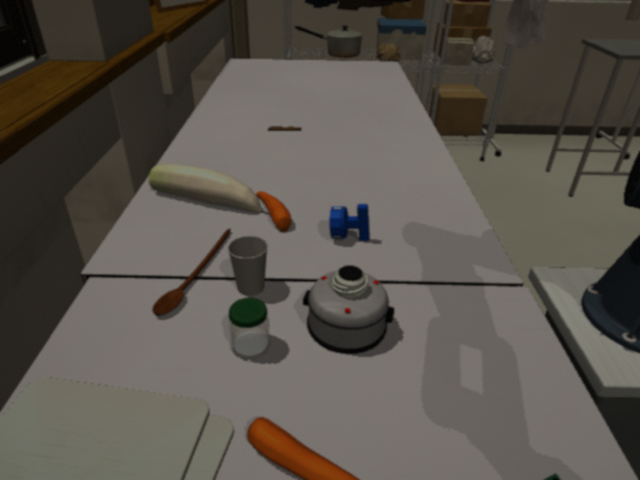

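```bash
echo
```

```text
(no output)
```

View pics/top0c.png

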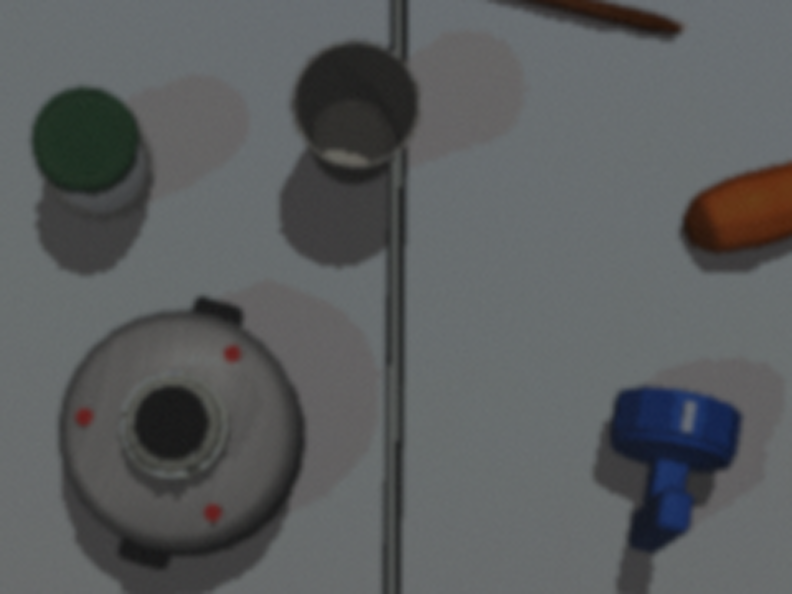

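View pics/side0c.png

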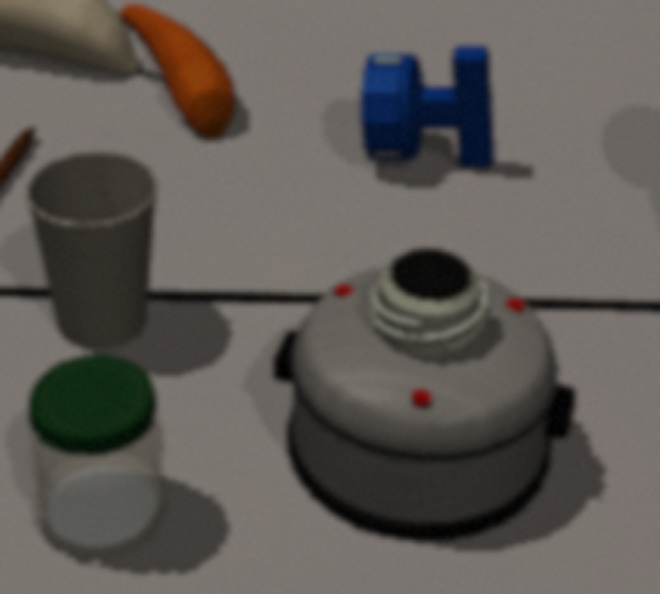

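View pics/wrist0.png

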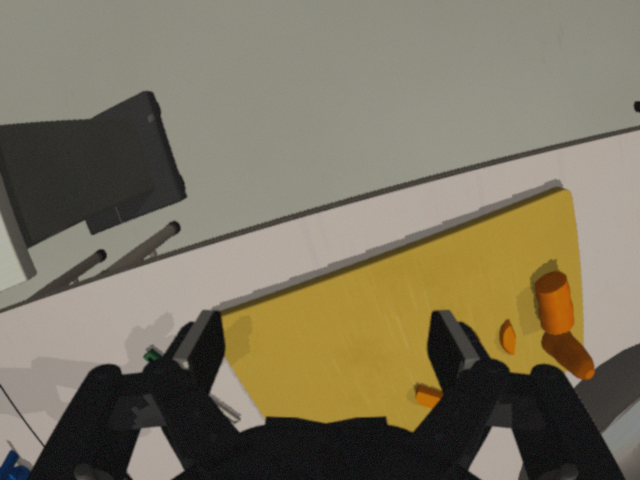

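```bash
cat > h.py <<'E'
from station import manip
import numpy as np, cv2
from scipy.spatial.transform import Rotation as R
def ray(n,uv,W=None):
    c=manip.get_calibration(n); 
    f=240/np.tan(np.radians(c['fovy']/2)); d=np.array([(uv[0]-c['cx'])/f,(uv[1]-c['cy'])/f])
    if n=='wrist':
        r=np.hypot(*d); d3=np.array([*(d/max(r,1e-9)*np.sin(r)),np.cos(r)])
        T=W@c['tool_from_camera']
    else:
        d3=np.array([*d,1]); d3/=np.linalg.norm(d3); T=c['cam_to_world']
    return T[:3,3],T[:3,:3]@d3
def atz(n,uv,z,W=None):
    o,d=ray(n,uv,W); return o+d*(z-o[2])/d[2]
def tri(a,b):
    A=0;B=0
    for o,d in (a,b):
        P=np.eye(3)-np.outer(d,d); A=A+P; B=B+P@o
    p=np.linalg.solve(A,B)
    return p,[np.linalg.norm((np.eye(3)-np.outer(d,d))@(p-o))*1e3 for o,d in (a,b)]
def proj(n,p,W=None):
    c=manip.get_calibration(n); f=240/np.tan(np.radians(c['fovy']/2))
    T=W@c['tool_from_camera'] if n=='wrist' else c['cam_to_world']
    q=(np.atleast_2d(p)-T[:3,3])@T[:3,:3]
    if n=='wrist':
        r=np.hypot(q[:,0],q[:,1]); th=np.arctan2(r,q[:,2]); s=f*th/np.maximum(r,1e-9)
        return np.c_[c['cx']+q[:,0]*s,c['cy']+q[:,1]*s]
    return np.c_[c['cx']+f*q[:,0]/q[:,2],c['cy']+f*q[:,1]/q[:,2]]
def toolW(s=None):
    s=s or manip.sense(); W=np.eye(4); W[:3,:3]=R.from_quat(s['tool_rot']).as_matrix(); W[:3,3]=s['tcp_pos']; return W
E
python3 - <<'E'
from h import *
np.set_printoptions(precision=4,suppress=True)
W=toolW(); print(W)
def comps(n,f,mn=4,mx=9999):
    im=cv2.imread(f'pics/{n}0.png').astype(int); m=f(im[...,0],im[...,1],im[...,2]).astype(np.uint8)
    k,l,s,c=cv2.connectedComponentsWithStats(m); return [(s[i,4],s[i,:4],c[i].round(2)) for i in range(1,k) if mn<s[i,4]<mx]
red=lambda b,g,r:(r>90)&(g<70)&(b<70)&(r>2.2*g)&(abs(g-b)<25)
for n in('top','side'):
    print(n,comps(n,red,3,60))
    print(comps(n,lambda b,g,r:(b>60)&(b>1.7*r)&(b>1.3*g),20))
T=[atz('top',p,.12) for p in [(262.1,258.2)]];print('seal top',T,'side',atz('side',(350.9,273.3),.12))
print(tri(ray('top',(262.1,258.2)),ray('side',(350.9,273.3))))
for a,b in [((280.6,237.3),(324.2,277.9)),((235.5,256.4),(347.9,310.6)),((274.5,285.5),(376.4,282.1))]:
    print('dot',tri(ray('top',a),ray('side',b)))
E
```

```text
[[ 0.9597 -0.      0.2809  0.1755]
 [-0.2809  0.      0.9597  0.5998]
 [-0.     -1.      0.      0.2068]
 [ 0.      0.      0.      1.    ]]
top [(np.int32(7), array([279, 236,   3,   3], dtype=int32), array([280.  , 236.71])), (np.int32(9), array([234, 255,   3,   3], dtype=int32), array([235., 256.])), (np.int32(9), array([273, 284,   3,   3], dtype=int32), array([274., 285.]))]
[(np.int32(417), array([402, 248,  31,  19], dtype=int32), array([416.52, 256.64])), (np.int32(206), array([408, 269,  12,  22], dtype=int32), array([413.38, 279.3 ]))]
side [(np.int32(9), array([322, 277,   4,   3], dtype=int32), array([323.44, 277.67])), (np.int32(12), array([374, 281,   5,   3], dtype=int32), array([375.83, 281.92])), (np.int32(16), array([345, 308,   5,   4], dtype=int32), array([347.06, 309.69]))]
[(np.int32(45), array([358, 204,  10,   5], dtype=int32), array([362.22, 206.11])), (np.int32(266), array([330, 207,  16,  21], dtype=int32), array([336.71, 217.12])), (np.int32(48), array([347, 216,  12,   5], dtype=int32), array([352.08, 218.35]))]
seal top [array([0.5554, 0.0322, 0.12  ])] side [0.5563 0.0369 0.12  ]
(array([0.5558, 0.0324, 0.1166]), [np.float64(0.08666366336676538), np.float64(0.086663663367025)])
dot (array([0.5994, 0.0012, 0.0808]), [np.float64(0.5065546500855214), np.float64(0.5065546500856742)])
dot (array([0.5612, 0.0857, 0.0803]), [np.float64(0.14921323985042356), np.float64(0.1492132398506384)])
dot (array([0.5074, 0.0106, 0.0814]), [np.float64(0.04572892830236056), np.float64(0.045728928302426114)])
```

```bash
cat >> h.py <<'E'
def capmodel():
    a=np.radians(np.arange(12)*30+15); r=37/np.cos(np.radians(15))
    sk=np.array([[r*np.cos(t),r*np.sin(t),z] for t in a for z in (0,32)])
    bx=lambda x,y,z0,z1:np.array([[i*x,j*y,z] for i in(-1,1) for j in(-1,1) for z in(z0,z1)],float)
    return [sk/1e3,bx(13,10,32,60)/1e3,bx(45,10,60,84)/1e3]
def render(n,Rm,p,W=None,S=4,box=None):
    u0,v0,u1,v1=box; m=np.zeros(((v1-v0)*S,(u1-u0)*S),np.uint8)
    for P in capmodel():
        uv=proj(n,P@Rm.T+p,W); h=cv2.convexHull(((uv-[u0,v0]+.5)*S).astype(np.float32))
        cv2.fillConvexPoly(m,h.round().astype(np.int32),255)
    return cv2.resize(m,(u1-u0,v1-v0),interpolation=cv2.INTER_AREA)/255.
def lying(x,y,yaw,tilt=np.radians(7.6)):
    # yaw = azimuth of handle direction
    z=np.array([np.cos(yaw)*np.cos(tilt),np.sin(yaw)*np.cos(tilt),np.sin(tilt)])
    yx=np.array([-np.cos(yaw)*np.sin(tilt),-np.sin(yaw)*np.sin(tilt),np.cos(tilt)])
    Rm=np.c_[yx,np.cross(z,yx),z]; p=np.array([x,y,0.]); 
    p[2]=-min((P@Rm.T)[:,2].min() for P in capmodel()); return Rm,p
E
python3 - <<'E'
from h import *
from scipy.optimize import minimize
B={'top':(385,235,450,310),'side':(320,190,380,255)}
M={}
for n,b in B.items():
    im=cv2.imread(f'pics/{n}0.png')[b[1]:b[3],b[0]:b[2]].astype(int)
    m=((im[...,0]>1.4*im[...,2])&(im[...,0]-im[...,2]>12)).astype(np.uint8)
    M[n]=cv2.morphologyEx(m,cv2.MORPH_CLOSE,np.ones((3,3))).astype(float); print(n,m.sum())
def cost(q,ns=('top','side')):
    Rm,p=lying(*q); return sum(np.abs(render(n,Rm,p,box=B[n])-M[n]).sum() for n in ns)
best=None
for yaw in np.radians([150,165,180,195,210]):
  for ns in (('top','side'),):
    s=np.array([.51,-.2,yaw]); 
    r=minimize(cost,s,args=(ns,),method='Nelder-Mead',options=dict(initial_simplex=s+np.array([[0,0,0],[.02,0,0],[0,.02,0],[0,0,.2]])))
    print(r.x,np.degrees(r.x[2]),r.fun)
    if best is None or r.fun<best.fun: best=r
for ns in ('top',),('side',):
    r=minimize(cost,best.x,args=(ns,),method='Nelder-Mead'); print(ns,r.x,np.degrees(r.x[2]),r.fun)
Rm,p=lying(*best.x); print(p,'handle',p+Rm@[0,0,.068]); print(Rm)
for n in B:
    b=B[n]; im=cv2.imread(f'pics/{n}0.png')[b[1]:b[3],b[0]:b[2]]
    o=cv2.resize(im,None,fx=6,fy=6); r=cv2.resize((render(n,Rm,p,box=b)>.5).astype(np.uint8),None,fx=6,fy=6,interpolation=cv2.INTER_NEAREST)
    cs,_=cv2.findContours(r,0,1); cv2.drawContours(o,cs,-1,(0,255,255),1); cv2.imwrite(f'pics/fit_{n}.png',o)
E
```

```text
top 1103
side 995
[ 0.46555556 -0.15555556  2.70688277] 155.0929581789407 2112.0
[ 0.44777778 -0.12888889  2.8131266 ] 161.18028136579449 2112.0
[ 0.47049383 -0.07061728  3.00579018] 172.2190916710629 2112.0
[ 0.47       -0.13333333  3.27005871] 187.36056273158897 2112.0
[ 0.44333333 -0.13333333  3.79852476] 217.63943726841103 2112.0
('top',) [ 0.46555556 -0.15555556  2.70688277] 155.0929581789407 1113.0
('side',) [ 0.46555556 -0.15555556  2.70688277] 155.0929581789407 999.0
[ 0.46555556 -0.15555556  0.03667497] handle [ 0.40442187 -0.12716911  0.04566841]
[[ 0.11995552  0.42114729 -0.89902482]
 [-0.05569942  0.90699226  0.41744774]
 [ 0.99121554  0.          0.13225639]]
```

View pics/fit_top.png

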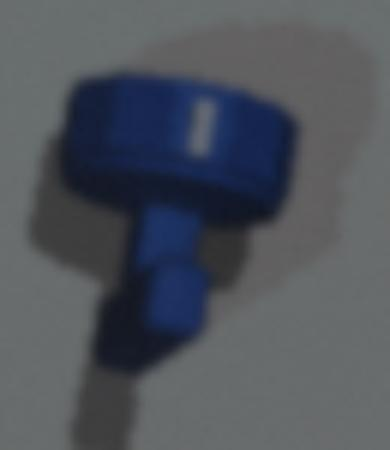

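View pics/fit_side.png

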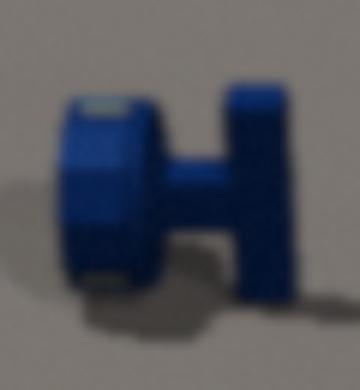

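```bash
cat > fit.py <<'E'
from h import *
from scipy.optimize import minimize
B={'top':(385,235,450,310),'side':(320,190,380,255)}
M={}
for n,b in B.items():
    im=cv2.imread(f'pics/{n}0.png')[b[1]:b[3],b[0]:b[2]].astype(int)
    m=((im[...,0]>1.3*im[...,2])&(im[...,0]-im[...,2]>8)).astype(np.uint8)
    M[n]=cv2.morphologyEx(m,cv2.MORPH_CLOSE,np.ones((5,5))).astype(float)
def cost(q,ns=('top','side')):
    Rm,p=lying(*q); return sum(np.abs(render(n,Rm,p,box=B[n])-M[n]).sum() for n in ns)
s0=atz('top',(416,258),.05); print(s0)
best=None
for yaw in np.radians([165,180,195]):
    s=np.array([*s0[:2],yaw]); 
    r=minimize(cost,s,method='Nelder-Mead',options=dict(initial_simplex=s+np.array([[0,0,0],[.02,0,0],[0,.02,0],[0,0,.2]])))
    print(r.x,np.degrees(r.x[2]),r.fun)
    if best is None or r.fun<best.fun: best=r
for ns in ('top',),('side',):
    s=best.x;r=minimize(cost,best.x,args=(ns,),method='Nelder-Mead',options=dict(initial_simplex=s+np.array([[0,0,0],[.02,0,0],[0,.02,0],[0,0,.2]]))); print(ns,r.x,np.degrees(r.x[2]),r.fun)
Rm,p=lying(*best.x); print(p,'handle',p+Rm@[0,0,.068]); print(Rm)
for n in B:
    b=B[n]; im=cv2.imread(f'pics/{n}0.png')[b[1]:b[3],b[0]:b[2]]
    o=cv2.resize(im,None,fx=6,fy=6); r=cv2.resize((render(n,Rm,p,box=b)>.5).astype(np.uint8),None,fx=6,fy=6,interpolation=cv2.INTER_NEAREST)
    cs,_=cv2.findContours(r,0,1); cv2.drawContours(o,cs,-1,(0,255,255),1)
    uv=(proj(n,p+Rm@[.037,0,.015])[0]-b[:2]+.5)*6; cv2.circle(o,tuple(int(v) for v in uv),3,(0,0,255),1)
    cv2.imwrite(f'pics/fit_{n}.png',o)
a,b=[cv2.imread(f'pics/fit_{n}.png') for n in B]; h=max(a.shape[0],b.shape[0])
cv2.imwrite('pics/fitb.png',np.hstack([cv2.copyMakeBorder(i,0,h-i.shape[0],0,0,0) for i in(a,b)]))
E
python3 fit.py
```

```text
[ 0.56639449 -0.26283895  0.05      ]Traceback (most recent call last):
  File "fit.py", line 15, in <module>
    r=minimize(cost,s,method='Nelder-Mead',options=dict(initial_simplex=s+np.array([[0,0,0],[.02,0,0],[0,.02,0],[0,0,.2]])))
    res = _minimize_neldermead(fun, x0, args, callback, bounds=bounds,
                               **options)
    fsim[j] = func(sim[j])
              ~~~~^^^^^^^^
    fx = function(np.copy(x), *(wrapper_args + args))
  File "fit.py", line 10, in cost
    Rm,p=lying(*q); return sum(np.abs(render(n,Rm,p,box=B[n])-M[n]).sum() for n in ns)
                           ~~~^^^^^^^^^^^^^^^^^^^^^^^^^^^^^^^^^^^^^^^^^^^^^^^^^^^^^^^^
  File "fit.py", line 10, in <genexpr>
    Rm,p=lying(*q); return sum(np.abs(render(n,Rm,p,box=B[n])-M[n]).sum() for n in ns)
                                      ~~~~~~^^^^^^^^^^^^^^^^^
  File "h.py", line 39, in render
    uv=proj(n,P@Rm.T+p,W); h=cv2.convexHull(((uv-[u0,v0]+.5)*S).astype(np.float32))
  File "h.py", line 22, in proj
    c=manip.get_calibration(n); f=240/np.tan(np.radians(c['fovy']/2))
ValueError: time passes only in moves, steps and waits
```

```bash
python3 - <<'E'
s=open('h.py').read()
s=s.replace("def ray(","import functools\n@functools.lru_cache\ndef cal(n): return manip.get_calibration(n)\ndef ray(").replace("c=manip.get_calibration(n)","c=cal(n)")
open('h.py','w').write(s)
E
python3 fit.py
```

```text
[ 0.56639449 -0.26283895  0.05      ]
[ 0.58044368 -0.26293564  2.9934251 ] 171.51062460220967 244.39215686274508
[ 0.5803731  -0.2633734   2.97889712] 170.67823259973827 245.9294117647059
[ 0.58039425 -0.2629324   2.9933907 ] 171.50865332684918 245.3921568627451
('top',) [ 0.57962197 -0.26355769  2.9724625 ] 170.30955621163 122.4078431372549
('side',) [ 0.58093392 -0.26406506  3.00151749] 171.97428441258037 102.88235294117646
[ 0.58044368 -0.26293564  0.03667497] handle [ 0.51377954 -0.25298525  0.04566841]
[[ 0.13080729  0.14762601 -0.98035504]
 [-0.01952448  0.98904326  0.1463292 ]
 [ 0.99121554  0.          0.13225639]]
```

View pics/fitb.png

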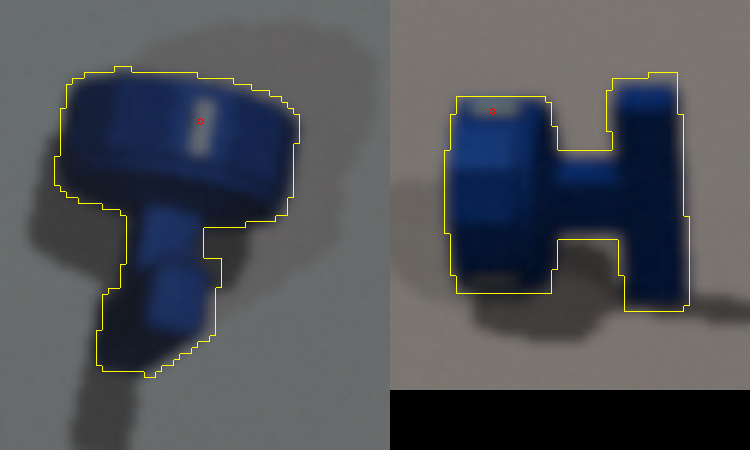

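>>> send_rows --plan '[{"linear": [1, 0, -1], "roll": 0}, {"linear": [1, 0, -1], "roll": 0}, {"linear": [1, 0, -1], "roll": 0}, {"linear": [1, 0, -1], "roll": 0}, {"linear": [1, 0, -1], "roll": 0}]'

```text
t: 1.98
tcp_pos: [0.2781, 0.4127, 0.2071]
tool_rot: [-0.7, 0.1, -0.1, 0.7]
force: [1.1, 0.6, 0.8]
finger_gap: 1.001
```

>>> send_rows --plan '[{"linear": [1, 0, -1], "roll": 0}, {"linear": [1, 0, -1], "roll": 0}, {"linear": [1, 0, -1], "roll": 0}, {"linear": [1, 0, -1], "roll": 0}, {"linear": [1, 0, -1], "roll": 0}]'

```text
t: 2.6
tcp_pos: [0.38, 0.2265, 0.2071]
tool_rot: [-0.7, 0.1, -0.101, 0.7]
force: [1.1, 0.2, -0.3]
finger_gap: 1.001
```

>>> send_rows --plan '[{"linear": [1, 0, -1], "roll": 0}, {"linear": [1, 0, -1], "roll": 0}, {"linear": [1, 0, -1], "roll": 0}, {"linear": [0.5, 0, -1], "roll": 0}, {"linear": [0.5, 0, -1], "roll": 0}]'

```text
t: 3.22
tcp_pos: [0.4527, 0.0486, 0.207]
tool_rot: [-0.7, 0.1, -0.101, 0.7]
force: [-0.6, 0.5, -0.4]
finger_gap: 0.997
```

>>> send_rows --plan '[{"linear": [0.5, 0, -1], "roll": 0}, {"linear": [0.5, 0, -1], "roll": 0}, {"linear": [0.5, 0, -1], "roll": 0}, {"linear": [0.5, 0, -1], "roll": -0.6}, {"linear": [0.5, 0, -1], "roll": -0.7}]'

```text
t: 3.85
tcp_pos: [0.4843, -0.1158, 0.207]
tool_rot: [0.705, -0.052, 0.052, -0.705]
force: [0.4, 0.1, -0.7]
finger_gap: 1.0
```

```bash
cat > go.py <<'E'
from h import *
import sys
np.set_printoptions(precision=4,suppress=True)
def st(tgt=None):
    s=manip.sense(); W=toolW(s)
    print('t',round(s['t'],2),'tcp',W[:3,3],'az',round(np.degrees(np.arctan2(W[1,2],W[0,2])),2),'F',s['force'].round(2),'T',s['ft_torque'].round(3),'gap',round(s['finger_gap'],3),'q6',round(s['q'][5],3))
    if tgt is not None: print('units to target',(W[:3,:3].T@(np.array(tgt)-W[:3,3])/.03).round(3))
    return s,W
if __name__=='__main__':
    st([float(v) for v in sys.argv[1:4]] if len(sys.argv)>3 else None)
E
python3 go.py .514 -.253 .207
```

```text
t 3.85 tcp [ 0.4843 -0.1158  0.207 ] az 81.61 F [ 0.45  0.13 -0.7 ] T [-0.014 -0.053 -0.01 ] gap 1.0 q6 -1.884
units to target [ 1.648  0.001 -4.379]
```

>>> send_rows --plan '[{"linear": [0.33, 0, -0.88], "roll": 0}, {"linear": [0.33, 0, -0.88], "roll": 0}, {"linear": [0.33, 0, -0.88], "roll": 0}, {"linear": [0.33, 0, -0.88], "roll": 0}, {"linear": [0.33, 0, -0.86], "roll": 0}]'

```text
t: 4.47
tcp_pos: [0.5138, -0.2529, 0.2069]
tool_rot: [0.705, -0.052, 0.053, -0.705]
force: [0.4, -0.4, 0.1]
finger_gap: 0.999
```

```bash
python3 - <<'E'
from go import *
s,W=st([.514,-.253,.207]); print(np.degrees(s['q']))
im=manip.snapshot('wrist'); cv2.imwrite('pics/w1.png',im); cv2.imwrite('pics/t1.png',manip.snapshot('top'))
Rm,p=lying(.5803,-.2632,np.radians(171.3))
o=im.copy()
for P in capmodel():
    uv=proj('wrist',P@Rm.T+p,W); h=cv2.convexHull(uv.astype(np.float32)).round().astype(int); cv2.polylines(o,[h],True,(0,255,255),1)
cv2.imwrite('pics/w1o.png',o)
E
```

```text
t 4.47 tcp [ 0.5138 -0.2529  0.2069] az 81.47 F [ 0.42 -0.37  0.06] T [-0.025  0.013  0.038] gap 0.999 q6 -2.075
units to target [ 0.007 -0.003 -0.001]
[ -37.3902   26.1676   89.7509    0.0042   64.0673 -118.8626]
```

View pics/w1o.png

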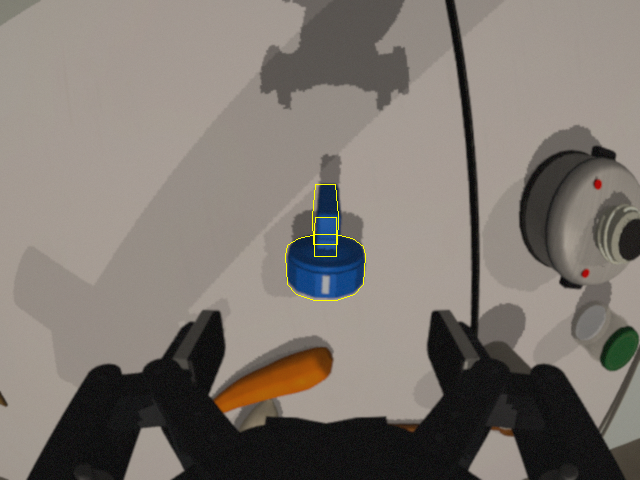

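>>> send_rows --plan '[{"linear": [0, 1, 0], "roll": 0}, {"linear": [0, 1, 0], "roll": 0}, {"linear": [0, 1, 0], "roll": 0}, {"linear": [0, 1, 0], "roll": 0}, {"linear": [0, 1, 0], "roll": 0}]'

```text
t: 5.2
tcp_pos: [0.5134, -0.2509, 0.0561]
tool_rot: [-0.705, 0.052, -0.052, 0.705]
force: [0.4, -0.6, 0.2]
finger_gap: 0.997
```

>>> send_rows --plan '[{"linear": [0, 0.4, 0], "roll": 0}, {"linear": [0, 0.33, 0], "roll": 0}, {"linear": [0, 0, 0], "roll": 0}, {"linear": [0, 0, 0], "roll": 0}, {"linear": [0, 0, 0], "roll": 0}]' --claw 40 --force 20

```text
t: 5.82
tcp_pos: [0.5141, -0.2523, 0.0358]
tool_rot: [0.705, -0.052, 0.053, -0.705]
force: [-0.3, 0.5, -0.4]
finger_gap: 0.471
```

>>> send_rows --plan '[{"linear": [0, 0, 0], "roll": 0}, {"linear": [0, 0, 0], "roll": 0}, {"linear": [0, 0, 0], "roll": 0}, {"linear": [0, 0, 0], "roll": 0}, {"linear": [0, 0, 0], "roll": 0}]' --claw 10 --force 20

```text
t: 6.45
tcp_pos: [0.5139, -0.2523, 0.0354]
tool_rot: [0.705, -0.052, 0.053, -0.705]
force: [-0.8, 0.2, 5.6]
finger_gap: 0.234
```

```bash
cat > snap.py <<'E'
from go import *
tag=sys.argv[1]; x0,y0,x1,y1=[int(v) for v in sys.argv[2:6]] if len(sys.argv)>5 else (270,120,430,300)
st(); im=manip.snapshot('side'); cv2.imwrite(f'pics/{tag}.png',im); cv2.imwrite(f'pics/{tag}c.png',cv2.resize(im[y0:y1,x0:x1],None,fx=3,fy=3,interpolation=cv2.INTER_CUBIC))
E
python3 snap.py s2
```

```text
t 6.45 tcp [ 0.5139 -0.2523  0.0354] az 81.49 F [-0.79  0.16  5.64] T [-0.149  0.112  0.011] gap 0.234 q6 -2.073
```

View pics/s2c.png

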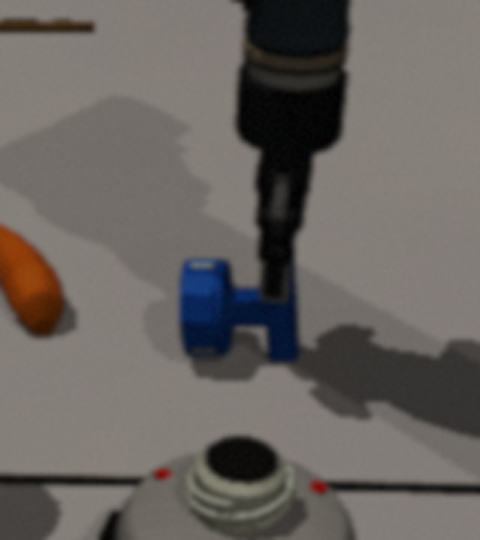

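Gripped at 20 mm opening. Lift and see whether it swings down.

>>> send_rows --plan '[{"linear": [0, -0.6, 0], "roll": 0}, {"linear": [0, -0.8, 0], "roll": 0}, {"linear": [0, -0.8, 0], "roll": 0}, {"linear": [0, -0.6, 0], "roll": 0}, {"linear": [0, 0, 0], "roll": 0}]'

```text
t: 7.12
tcp_pos: [0.5144, -0.2523, 0.1206]
tool_rot: [0.706, -0.051, 0.053, -0.705]
force: [0.3, -0.7, -2.0]
finger_gap: 0.229
```

```bash
python3 snap.py s3
```

```text
t 7.12 tcp [ 0.5144 -0.2523  0.1206] az 81.49 F [ 0.29 -0.71 -2.02] T [0.044 0.045 0.035] gap 0.229 q6 -2.073
```

View pics/s3c.png

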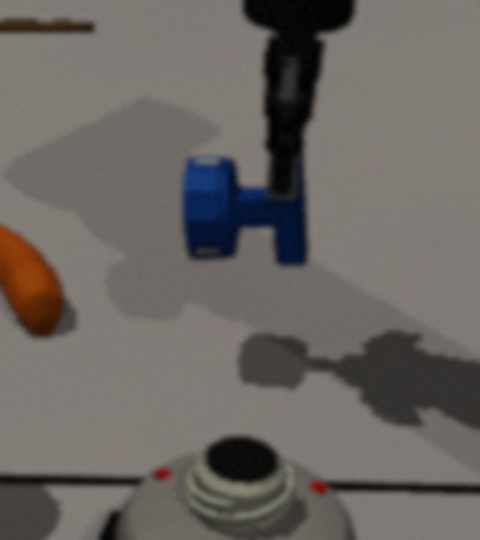

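>>> send_rows --plan '[{"linear": [-0.8, -0.3, 0.5], "roll": 0}, {"linear": [-0.9, -0.3, 0.9], "roll": 0}, {"linear": [-0.9, -0.28, 1], "roll": 0}, {"linear": [-0.8, 0, 1], "roll": 0}, {"linear": [-0.41, 0, 1], "roll": 0}]'

```text
t: 7.8
tcp_pos: [0.4178, -0.1027, 0.1446]
tool_rot: [-0.705, 0.054, -0.052, 0.706]
force: [0.3, -0.6, -0.7]
finger_gap: 0.227
```

>>> send_rows --plan '[{"linear": [0, 0, 1], "roll": 0}, {"linear": [0, 0, 1], "roll": 0}, {"linear": [0, 0, 1], "roll": 0}, {"linear": [0, 0, 1], "roll": 0}, {"linear": [0, 0, 0.9], "roll": 0}]'

```text
t: 8.43
tcp_pos: [0.441, 0.0422, 0.1445]
tool_rot: [-0.705, 0.053, -0.052, 0.705]
force: [-0.6, -0.3, -1.8]
finger_gap: 0.237
```

```bash
python3 - <<'E'
from go import *
st([.444,.049,.147]); im=manip.snapshot('side'); cv2.imwrite('pics/s4.png',cv2.resize(im[150:370,270:470],None,fx=2.7,fy=2.7,interpolation=cv2.INTER_CUBIC))
s,W=st(); im=manip.snapshot('wrist'); cv2.imwrite('pics/w4.png',im)
E
```

```text
t 8.43 tcp [0.441  0.0422 0.1445] az 81.49 F [-0.55 -0.28 -1.78] T [0.043 0.001 0.019] gap 0.237 q6 -1.58
units to target [ 0.064 -0.084  0.24 ]
t 8.47 tcp [0.4411 0.0445 0.1445] az 81.54 F [ 0.38  2.13 -1.21] T [ 0.053  0.046 -0.079] gap 0.229 q6 -1.579
```

View pics/s4.png

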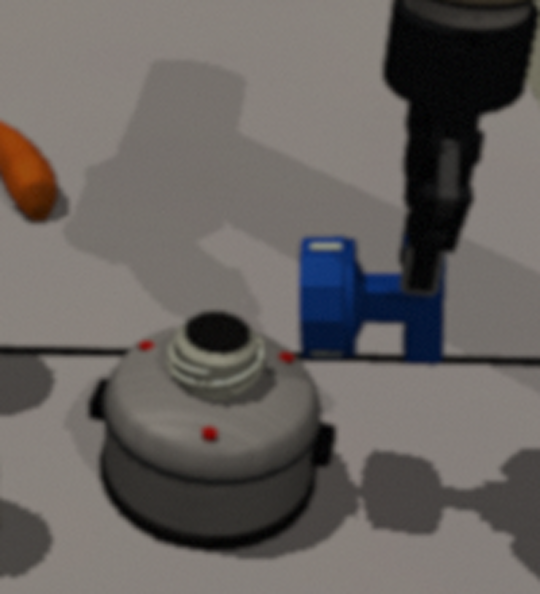

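View pics/w4.png

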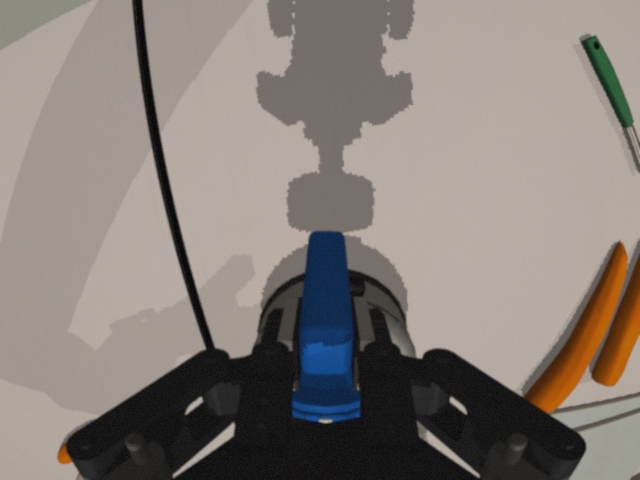

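>>> send_rows --plan '[{"linear": [0.4, 0, 0.05], "roll": 0}, {"linear": [0.35, 0, 0], "roll": 0}, {"linear": [0.1, 0, 0], "roll": 0}, {"linear": [0.05, 0, 0], "roll": 0}, {"linear": [0, 0, 0], "roll": 0}]'

```text
t: 9.15
tcp_pos: [0.4691, 0.0379, 0.1455]
tool_rot: [0.705, -0.052, 0.053, -0.705]
force: [0.6, -1.0, 0.3]
finger_gap: 0.232
```

```bash
python3 - <<'E'
from go import *
st([.464,.0465,.147]); im=manip.snapshot('side'); cv2.imwrite('pics/s5.png',cv2.resize(im[150:370,270:470],None,fx=2.7,fy=2.7,interpolation=cv2.INTER_CUBIC))
E
```

```text
t 9.15 tcp [0.4691 0.0379 0.1455] az 81.45 F [ 0.57 -1.    0.35] T [-0.3   -0.059 -0.026] gap 0.232 q6 -1.579
units to target [-0.209 -0.051  0.259]
```

View pics/s5.png

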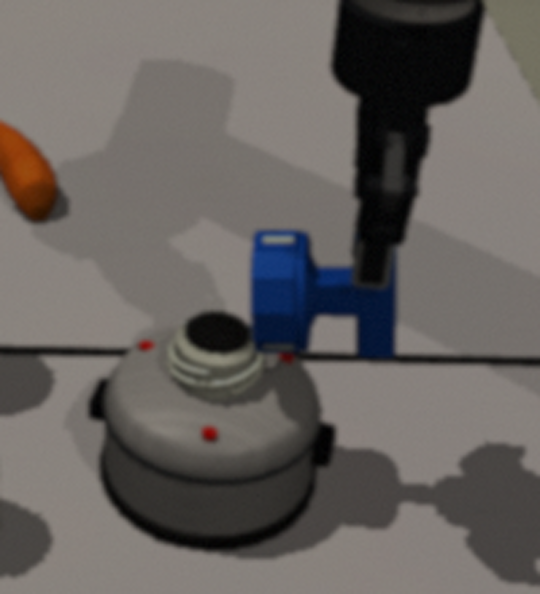

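>>> send_rows --plan '[{"linear": [-0.15, 0, 0.1], "roll": 0}, {"linear": [0, 0, 0.16], "roll": 0}, {"linear": [0.15, 0, 0], "roll": 0}, {"linear": [0.1, 0, 0], "roll": 0}, {"linear": [0.1, 0, 0], "roll": 0}]'

```text
t: 9.82
tcp_pos: [0.4702, 0.0466, 0.1452]
tool_rot: [-0.705, 0.057, -0.048, 0.706]
force: [-13.2, 3.4, 15.6]
finger_gap: 0.233
```

```bash
python3 go.py .464 .0465 .147
```

```text
t 9.82 tcp [0.4702 0.0466 0.1452] az 81.51 F [-13.19   3.36  15.55] T [ 0.447  2.259 -0.038] gap 0.233 q6 -1.562
units to target [-0.204 -0.056 -0.033]
```

>>> send_rows --plan '[{"linear": [0.1, -0.2, 0], "roll": 0}, {"linear": [0.18, -0.21, 0], "roll": 0}, {"linear": [0.25, -0.2, 0], "roll": 0}, {"linear": [0.28, -0.2, 0], "roll": 0}, {"linear": [0, 0, 0], "roll": 0}]'

```text
t: 10.45
tcp_pos: [0.5033, 0.041, 0.1707]
tool_rot: [0.705, -0.05, 0.055, -0.705]
force: [-0.7, 0.8, -1.1]
finger_gap: 0.239
```

```bash
python3 - <<'E'
from go import *
st([.464,.0465,.147]); im=manip.snapshot('side'); cv2.imwrite('pics/s6.png',cv2.resize(im[150:370,270:470],None,fx=2.7,fy=2.7,interpolation=cv2.INTER_CUBIC))
E
```

```text
t 10.45 tcp [0.5033 0.041  0.1707] az 81.47 F [-0.68  0.82 -1.14] T [0.013 0.012 0.005] gap 0.239 q6 -1.562
units to target [-1.329  0.783 -0.013]
```

View pics/s6.png

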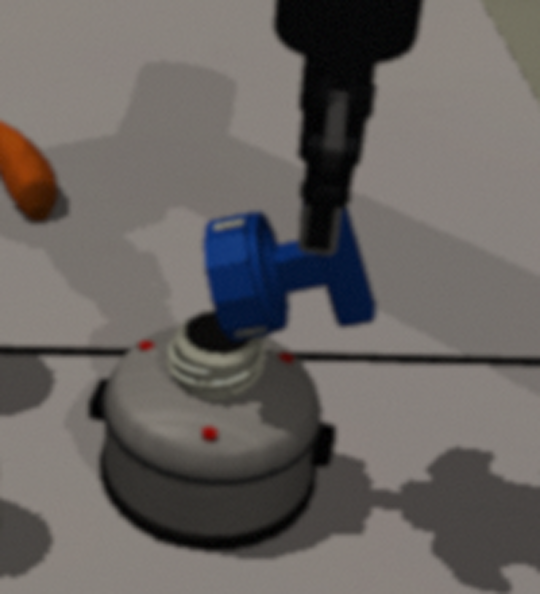

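>>> send_rows --plan '[{"linear": [-0.7, -0.1, 0], "roll": 0}, {"linear": [-0.75, 0, 0], "roll": 0}, {"linear": [0, 0.45, 0], "roll": 0}, {"linear": [0, 0.45, 0], "roll": 0}, {"linear": [0, 0, 0], "roll": 0}]'

```text
t: 11.12
tcp_pos: [0.457, 0.0479, 0.1441]
tool_rot: [-0.705, 0.053, -0.052, 0.705]
force: [0.1, -0.1, -1.6]
finger_gap: 0.233
```

```bash
python3 - <<'E'
from go import *
st([.4734,.045,.147]); im=manip.snapshot('side'); cv2.imwrite('pics/s7.png',cv2.resize(im[150:370,270:470],None,fx=2.7,fy=2.7,interpolation=cv2.INTER_CUBIC))
E
```

```text
t 11.12 tcp [0.457  0.0479 0.1441] az 81.47 F [ 0.12 -0.14 -1.63] T [-0.038  0.01  -0.002] gap 0.233 q6 -1.561
units to target [ 0.556 -0.097 -0.015]
```

View pics/s7.png

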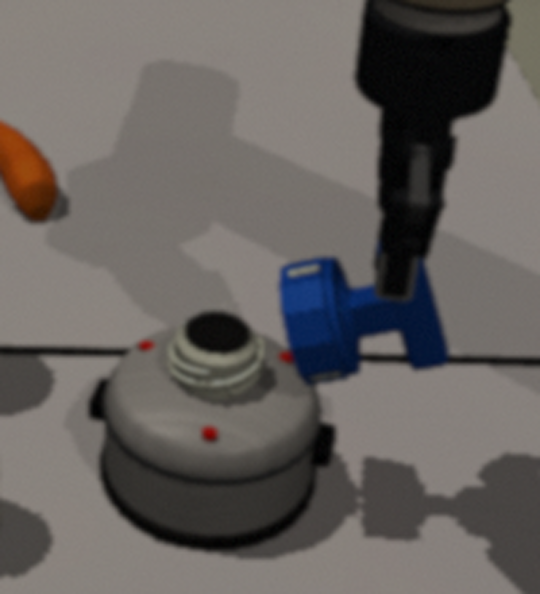

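>>> send_rows --plan '[{"linear": [0.4, 0, 0], "roll": 0}, {"linear": [0.25, 0, 0], "roll": 0}, {"linear": [0.25, -0.14, 0], "roll": 0}, {"linear": [0.25, -0.14, 0], "roll": 0}, {"linear": [0.25, -0.14, 0], "roll": 0}]'

```text
t: 11.8
tcp_pos: [0.4975, 0.042, 0.1582]
tool_rot: [-0.705, 0.053, -0.051, 0.705]
force: [-2.5, -0.1, -1.4]
finger_gap: 0.228
```

```bash
python3 - <<'E'
from go import *
st([.4734,.045,.147]); im=manip.snapshot('side'); cv2.imwrite('pics/s8.png',cv2.resize(im[150:370,270:470],None,fx=2.7,fy=2.7,interpolation=cv2.INTER_CUBIC))
E
```

```text
t 11.8 tcp [0.4975 0.042  0.1582] az 81.49 F [-2.48 -0.08 -1.41] T [ 0.084  0.621 -0.012] gap 0.228 q6 -1.562
units to target [-0.809  0.377 -0.021]
```

View pics/s8.png

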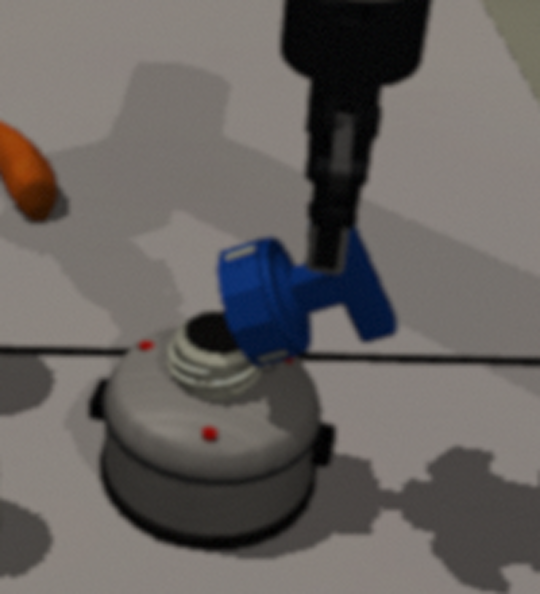

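>>> send_rows --plan '[{"linear": [0.2, -0.11, 0], "roll": 0}, {"linear": [0.2, -0.09, 0], "roll": 0}, {"linear": [0.2, -0.07, 0], "roll": 0}, {"linear": [0.22, -0.05, 0], "roll": 0}, {"linear": [0.22, -0.03, 0], "roll": 0}]'

```text
t: 12.48
tcp_pos: [0.5297, 0.0371, 0.1688]
tool_rot: [0.705, -0.053, 0.052, -0.705]
force: [-2.0, -0.2, -1.0]
finger_gap: 0.232
```

```bash
python3 - <<'E'
from go import *
st([.4734,.045,.147]); im=manip.snapshot('side'); cv2.imwrite('pics/s9.png',cv2.resize(im[150:370,270:470],None,fx=2.7,fy=2.7,interpolation=cv2.INTER_CUBIC))
E
```

```text
t 12.47 tcp [0.5297 0.0371 0.1688] az 81.48 F [-2.04 -0.25 -0.96] T [0.108 0.588 0.014] gap 0.232 q6 -1.563
units to target [-1.896  0.726 -0.019]
```

View pics/s9.png

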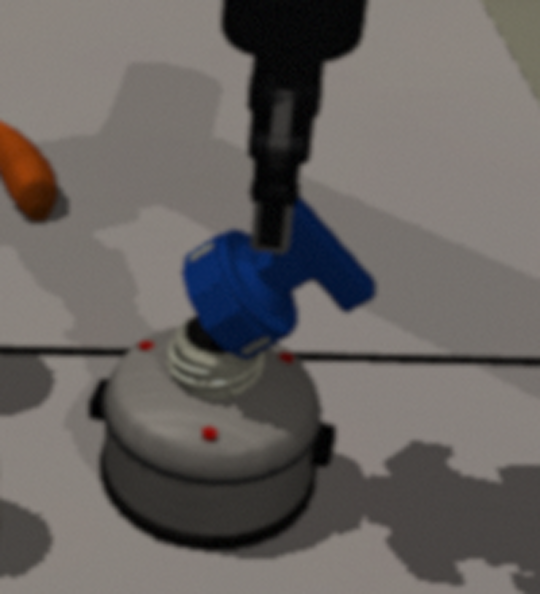

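>>> send_rows --plan '[{"linear": [0.2, -0.03, 0], "roll": 0}, {"linear": [0.2, -0.02, 0], "roll": 0}, {"linear": [0.2, -0.01, 0], "roll": 0}, {"linear": [0.2, 0, 0], "roll": 0}, {"linear": [0.15, 0, 0], "roll": 0}]'

```text
t: 13.15
tcp_pos: [0.5573, 0.033, 0.17]
tool_rot: [-0.705, 0.053, -0.052, 0.705]
force: [-3.4, -0.6, -4.1]
finger_gap: 0.228
```

```bash
python3 - <<'E'
from go import *
st([.556,.0325,.15]); im=manip.snapshot('side'); cv2.imwrite('pics/s10.png',cv2.resize(im[150:370,270:470],None,fx=2.7,fy=2.7,interpolation=cv2.INTER_CUBIC))
E
```

```text
t 13.15 tcp [0.5573 0.033  0.17  ] az 81.48 F [-3.39 -0.64 -4.14] T [ 0.068  0.646 -0.027] gap 0.228 q6 -1.563
units to target [-0.038  0.667 -0.023]
```

View pics/s10.png

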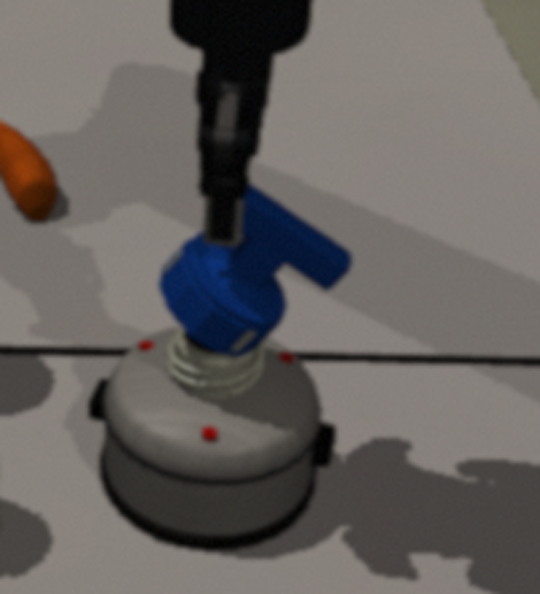

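>>> send_rows --plan '[{"linear": [-0.15, -0.1, 0], "roll": 0}, {"linear": [-0.1, -0.4, 0], "roll": 0}, {"linear": [0, -0.7, 0], "roll": 0}, {"linear": [0, -0.5, -0.5], "roll": 0}, {"linear": [-0.3, 0, -0.9], "roll": 0}]'

```text
t: 13.82
tcp_pos: [0.5371, -0.0073, 0.2242]
tool_rot: [0.706, -0.049, 0.054, -0.705]
force: [-0.3, -0.2, -1.8]
finger_gap: 0.23
```

>>> send_rows --plan '[{"linear": [-0.3, 0, -1], "roll": 0}, {"linear": [-0.3, 0, -1], "roll": 0}, {"linear": [-0.3, 0, -1], "roll": 0}, {"linear": [0, 0, -1], "roll": 0}, {"linear": [0, 0, -0.7], "roll": 0}]'

```text
t: 14.45
tcp_pos: [0.4873, -0.1441, 0.2227]
tool_rot: [0.706, -0.052, 0.054, -0.704]
force: [0.2, 0.1, -0.8]
finger_gap: 0.231
```

```bash
python3 - <<'E'
from go import *
st([.51,-.15,.075]); im=manip.snapshot('side'); cv2.imwrite('pics/s11.png',cv2.resize(im[120:320,270:470],None,fx=2.7,fy=2.7,interpolation=cv2.INTER_CUBIC))
E
```

```text
t 14.45 tcp [ 0.4873 -0.1441  0.2227] az 81.4 F [ 0.17  0.06 -0.78] T [-0.002 -0.069  0.003] gap 0.231 q6 -1.928
units to target [ 0.766  4.924 -0.074]
```

View pics/s11.png

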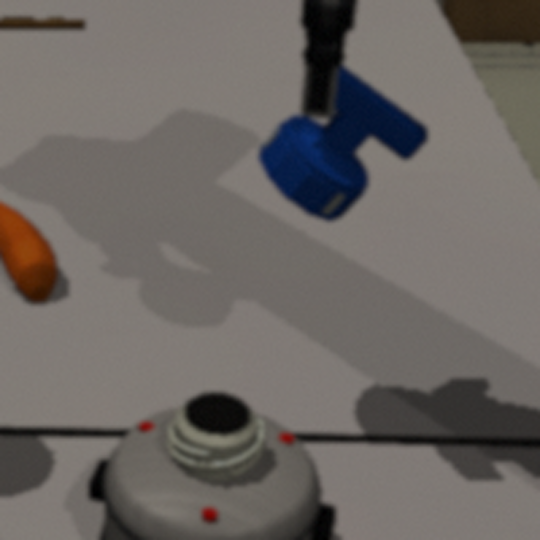

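>>> send_rows --plan '[{"linear": [0, 1, 0], "roll": 0}, {"linear": [0, 1, 0], "roll": 0}, {"linear": [0, 1, 0], "roll": 0}, {"linear": [0, 1, 0], "roll": 0}, {"linear": [0, 0.9, 0], "roll": 0}]'

```text
t: 15.12
tcp_pos: [0.4879, -0.1425, 0.0744]
tool_rot: [0.706, -0.052, 0.053, -0.705]
force: [-0.3, -0.1, -1.5]
finger_gap: 0.228
```

>>> send_rows --plan '[{"linear": [0.05, 0.15, 0], "roll": 0}, {"linear": [0.2, 0.15, 0], "roll": 0}, {"linear": [0.2, 0.02, 0], "roll": 0}, {"linear": [0.2, 0.02, 0], "roll": 0}, {"linear": [0.2, 0.05, 0], "roll": 0}]'

```text
t: 15.75
tcp_pos: [0.5136, -0.1456, 0.0634]
tool_rot: [0.705, -0.052, 0.053, -0.705]
force: [0.1, -1.3, -1.0]
finger_gap: 0.234
```

```bash
python3 - <<'E'
from go import *
st([.51,-.15,.057]); im=manip.snapshot('side'); cv2.imwrite('pics/s12.png',cv2.resize(im[120:320,270:470],None,fx=2.7,fy=2.7,interpolation=cv2.INTER_CUBIC))
E
```

```text
t 15.75 tcp [ 0.5136 -0.1456  0.0634] az 81.5 F [ 0.06 -1.28 -0.97] T [ 0.035 -0.021  0.038] gap 0.234 q6 -1.908
units to target [-0.096  0.214 -0.163]
```

View pics/s12.png

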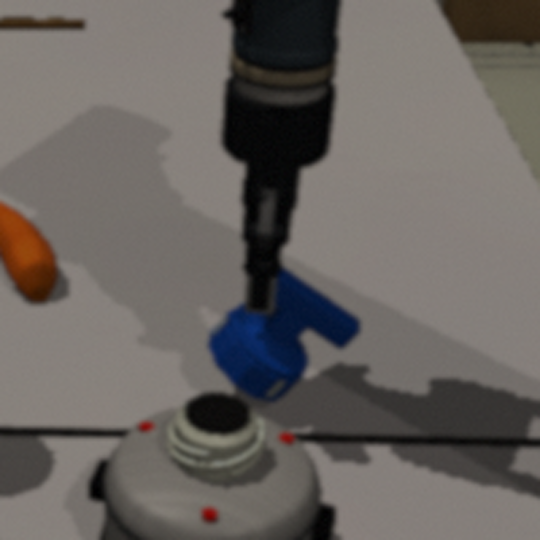

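>>> send_rows --plan '[{"linear": [0.05, 0.12, 0], "roll": 0}, {"linear": [0.1, 0.12, 0], "roll": 0}, {"linear": [0.15, 0.05, 0], "roll": 0}, {"linear": [0.15, 0.02, 0], "roll": 0}, {"linear": [0.15, 0.02, 0], "roll": 0}]'

```text
t: 16.42
tcp_pos: [0.5299, -0.1477, 0.0529]
tool_rot: [-0.705, 0.053, -0.052, 0.705]
force: [-2.3, -0.6, 2.1]
finger_gap: 0.23
```

```bash
python3 - <<'E'
from go import *
st([.51,-.15,.057]); im=manip.snapshot('side'); cv2.imwrite('pics/s13.png',cv2.resize(im[120:320,270:470],None,fx=2.7,fy=2.7,interpolation=cv2.INTER_CUBIC))
E
```

```text
t 16.43 tcp [ 0.5299 -0.1477  0.0529] az 81.5 F [-2.27 -0.59  2.13] T [0.143 0.548 0.031] gap 0.23 q6 -1.897
units to target [-0.643 -0.135 -0.174]
```

View pics/s13.png

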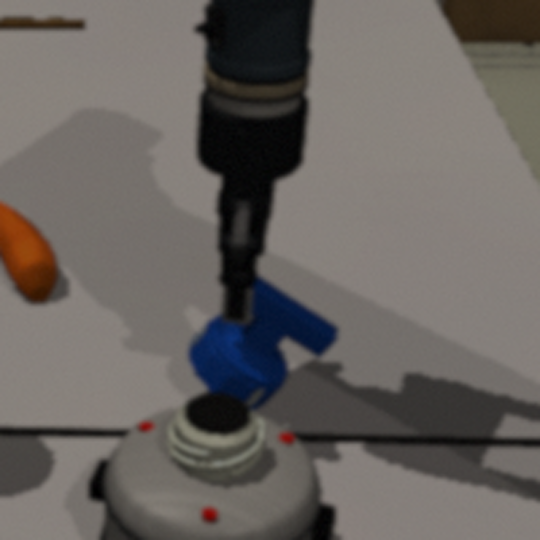

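>>> send_rows --plan '[{"linear": [0.2, 0.05, 0], "roll": 0}, {"linear": [0.2, 0.05, 0], "roll": 0}, {"linear": [0.2, 0.05, 0], "roll": 0}, {"linear": [0.2, 0.07, 0], "roll": 0}, {"linear": [0.2, 0.07, 0], "roll": 0}]'

```text
t: 17.1
tcp_pos: [0.5605, -0.1525, 0.044]
tool_rot: [-0.705, 0.053, -0.053, 0.705]
force: [-1.6, -0.0, 1.8]
finger_gap: 0.233
```

```bash
python3 - <<'E'
from go import *
st([.51,-.15,.057]); im=manip.snapshot('side'); cv2.imwrite('pics/s14.png',cv2.resize(im[120:320,270:470],None,fx=2.7,fy=2.7,interpolation=cv2.INTER_CUBIC))
E
```

```text
t 17.1 tcp [ 0.5605 -0.1525  0.044 ] az 81.48 F [-1.62 -0.02  1.81] T [0.058 0.558 0.01 ] gap 0.233 q6 -1.88
units to target [-1.676 -0.433 -0.167]
```

View pics/s14.png

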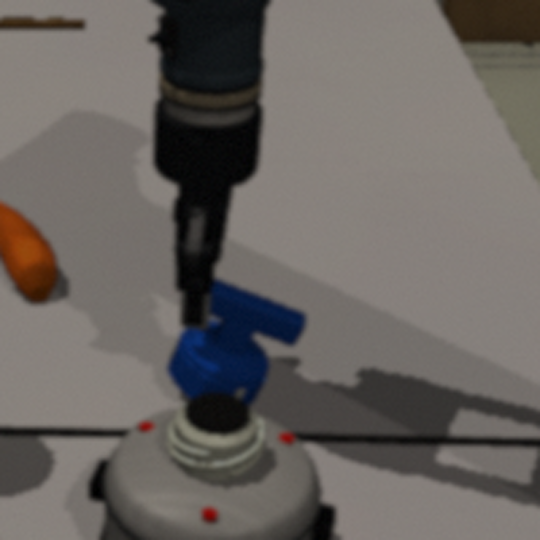

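```bash
python3 - <<'E'
from go import *
cv2.imwrite('pics/w14.png',manip.snapshot('wrist')); im=manip.snapshot('top'); cv2.imwrite('pics/t14.png',cv2.resize(im[180:320,330:470],None,fx=4,fy=4,interpolation=cv2.INTER_CUBIC))
E
```

```text
(no output)
```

View pics/w14.png

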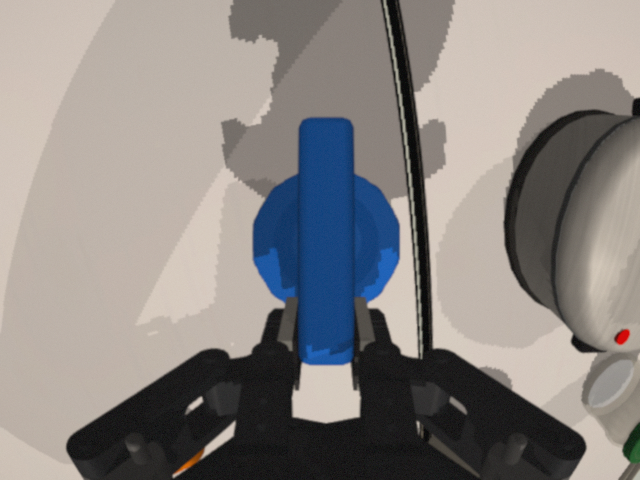

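View pics/t14.png

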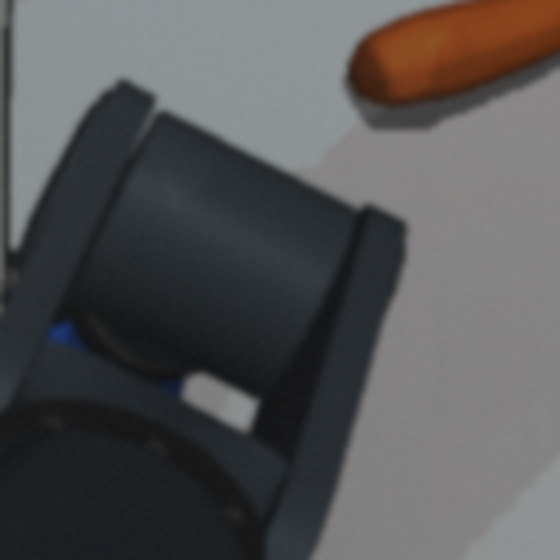

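>>> send_rows --plan '[{"linear": [0.1, 0.05, 0], "roll": 0}, {"linear": [0.1, 0.05, 0], "roll": 0}, {"linear": [0.1, 0.05, 0], "roll": 0}, {"linear": [0, 0, 0], "roll": 0}, {"linear": [0, 0, 0], "roll": 0}]'

```text
t: 17.88
tcp_pos: [0.569, -0.1537, 0.0396]
tool_rot: [-0.705, 0.052, -0.053, 0.705]
force: [-0.5, 0.0, -0.5]
finger_gap: 0.233
```

>>> send_rows --plan '[{"linear": [0, 0, 0], "roll": 0}, {"linear": [0, 0, 0], "roll": 0}, {"linear": [0, 0, 0], "roll": 0}, {"linear": [0, 0, 0], "roll": 0}, {"linear": [0, 0, 0], "roll": 0}]' --claw 50

```text
t: 18.5
tcp_pos: [0.569, -0.1538, 0.0397]
tool_rot: [0.705, -0.052, 0.053, -0.705]
force: [0.9, -0.4, -0.1]
finger_gap: 0.586
```

>>> send_rows --plan '[{"linear": [0, -0.6, 0], "roll": 0}, {"linear": [0, -0.8, 0], "roll": 0}, {"linear": [0, -1, 0], "roll": 0}, {"linear": [-0.5, -0.7, 0], "roll": 0}, {"linear": [-0.5, 0, 0], "roll": 0}]'

```text
t: 19.12
tcp_pos: [0.5408, -0.1501, 0.136]
tool_rot: [0.706, -0.05, 0.054, -0.704]
force: [-0.7, -0.6, -0.5]
finger_gap: 0.584
```

```bash
python3 - <<'E'
from go import *
st(); im=manip.snapshot('side'); cv2.imwrite('pics/s15.png',im)
s,W=st(); im=manip.snapshot('wrist'); cv2.imwrite('pics/w15.png',im); np.save('W15.npy',W)
E
```

```text
t 19.12 tcp [ 0.5408 -0.1501  0.136 ] az 81.5 F [-0.68 -0.6  -0.47] T [-0.019  0.041 -0.034] gap 0.584 q6 -1.892
t 19.18 tcp [ 0.5374 -0.1488  0.1349] az 81.5 F [-1.11  1.79 -1.44] T [0.008 0.097 0.025] gap 0.589 q6 -1.892
```

View pics/w15.png

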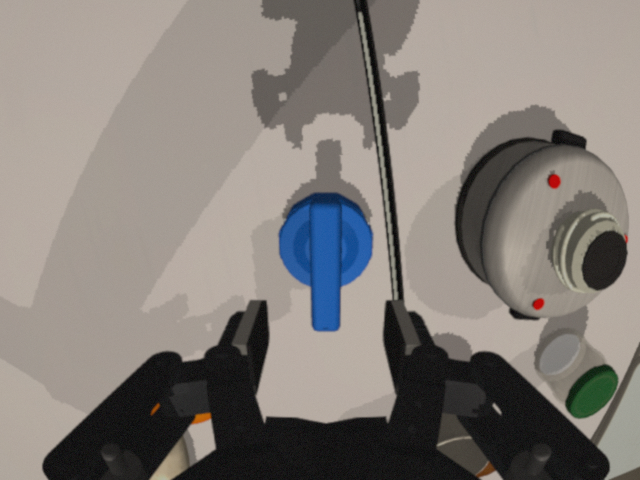

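View pics/s15.png

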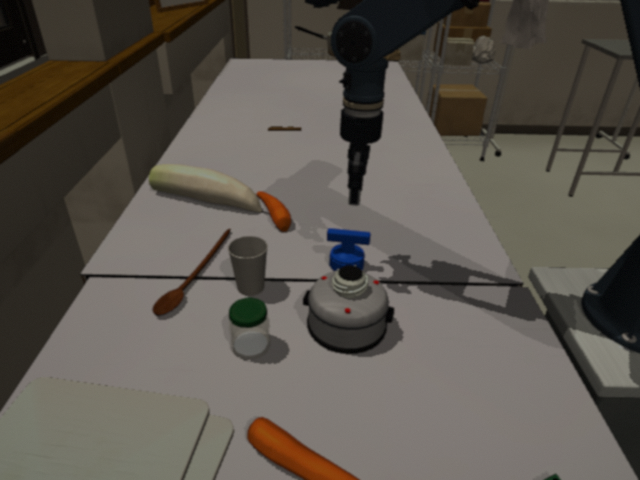

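```bash
cat > fitu.py <<'E'
from go import *
from scipy.optimize import minimize
def fitw(im,W,s,box,z=0.,wall=True):
    b=box; c=im[b[1]:b[3],b[0]:b[2]].astype(int)
    m=((c[...,0]>1.5*c[...,2])&(c[...,0]-c[...,2]>25)).astype(np.uint8)
    m=cv2.morphologyEx(m,cv2.MORPH_CLOSE,np.ones((5,5))).astype(float)
    def RP(q): return R.from_euler('z',q[2]).as_matrix(),np.array([q[0],q[1],z])
    cost=lambda q:np.abs(render('wrist',*RP(q),W,S=2,box=b)-m).sum()
    r=minimize(cost,s,method='Nelder-Mead',options=dict(xatol=1e-5,initial_simplex=s+np.array([[0,0,0],[.01,0,0],[0,.01,0],[0,0,.15]])))
    Rm,p=RP(r.x); o=im.copy()
    for P in capmodel():
        cv2.polylines(o,[cv2.convexHull(proj('wrist',P@Rm.T+p,W).astype(np.float32)).round().astype(int)],True,(0,255,255),1)
    return r.x,r.fun,m.sum(),o
E
python3 - <<'E'
from fitu import *
W=np.load('W15.npy'); im=cv2.imread('pics/w15.png')
s=atz('wrist',(326,240),.032,W); print(s)
x,f,a,o=fitw(im,W,np.array([s[0],s[1],np.radians(-8.5)]),(255,170,400,350)); print(x,np.degrees(x[2]),f,a); cv2.imwrite('pics/w15o.png',o)
E
```

```text
[ 0.5431 -0.149   0.032 ]
[ 0.5486 -0.1512 -0.1264] -7.240888007300985 704.7176470588236 8249.0
```

View pics/w15o.png

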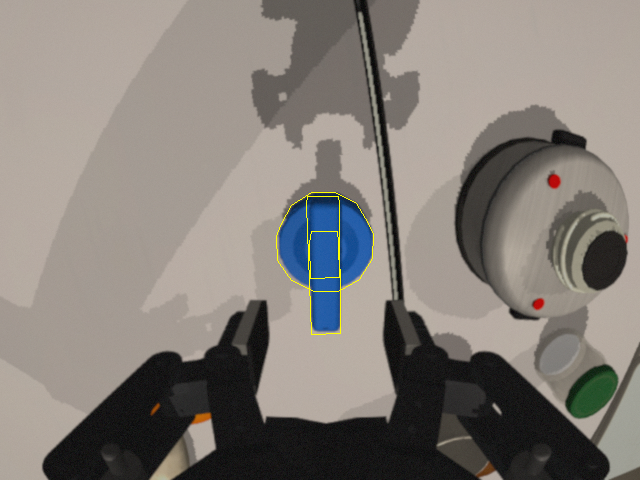

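```bash
python3 - <<'E'
from fitu import *
s,W=st(); im=manip.snapshot('wrist'); cv2.imwrite('pics/w16.png',im); np.save('W16.npy',W)
for z in (-.006,-.003,0.,.003):
    x,f,a,o=fitw(im,W,np.array([.5486,-.1512,-.13]),(255,170,400,350),z); print(z,x,np.degrees(x[2]),f,a)
E
```

```text
t 19.23 tcp [ 0.5382 -0.1489  0.1343] az 81.47 F [-0.27 -0.74 -0.71] T [-0.003  0.008  0.018] gap 0.584 q6 -1.892
-0.006 [ 0.5496 -0.1511 -0.1225] -7.020544028919799 341.51372549019607 8284.0
-0.003 [ 0.5492 -0.1508 -0.1381] -7.91272084086116 520.0039215686274 8284.0
0.0 [ 0.5489 -0.1506 -0.1476] -8.457372040579942 692.5176470588235 8284.0
0.003 [ 0.5481 -0.1508 -0.1378] -7.896559407116954 901.4588235294117 8284.0
```

>>> send_rows --plan '[{"linear": [0.37, 0.3, -0.02], "roll": 0}, {"linear": [0, 0.8, 0], "roll": 0}, {"linear": [0, 0.8, 0], "roll": 0}, {"linear": [0, 0.6, 0], "roll": 0}, {"linear": [0, 0.08, 0], "roll": 0}]'

```text
t: 19.9
tcp_pos: [0.5502, -0.1513, 0.0532]
tool_rot: [-0.705, 0.053, -0.052, 0.706]
force: [-0.7, -0.0, 0.7]
finger_gap: 0.583
```

>>> send_rows --plan '[{"linear": [0, 0, 0], "roll": 0}, {"linear": [0, 0, 0], "roll": 0}, {"linear": [0, 0, 0], "roll": 0}, {"linear": [0, 0, 0], "roll": 0}, {"linear": [0, 0, 0], "roll": 0}]' --claw 10 --force 90

```text
t: 20.52
tcp_pos: [0.551, -0.1517, 0.0561]
tool_rot: [0.705, -0.052, 0.053, -0.705]
force: [0.4, 1.2, 5.2]
finger_gap: 0.184
```

```bash
python3 go.py .549 -.151 .057
```

```text
t 20.52 tcp [ 0.551  -0.1517  0.0561] az 81.48 F [0.41 1.22 5.16] T [ 0.222 -0.278  0.005] gap 0.184 q6 -1.887
units to target [-0.071 -0.029  0.013]
```

>>> send_rows --plan '[{"linear": [0, -0.7, 0], "roll": 0}, {"linear": [0, -1, 0], "roll": 0}, {"linear": [0, -1, 0], "roll": 0}, {"linear": [0, -1, 0], "roll": 0}, {"linear": [0, -1, 0], "roll": 0}]'

```text
t: 21.15
tcp_pos: [0.5492, -0.1514, 0.1966]
tool_rot: [-0.705, 0.053, -0.052, 0.705]
force: [0.4, -0.7, -0.4]
finger_gap: 0.184
```

>>> send_rows --plan '[{"linear": [0, 0, 0.6], "roll": 0.5}, {"linear": [0, 0, 0.5], "roll": 1}, {"linear": [0, 0, 0.4], "roll": 1}, {"linear": [0, 0, 0], "roll": 1}, {"linear": [0, 0, 0], "roll": 0.8}]'

```text
t: 21.78
tcp_pos: [0.5584, -0.1073, 0.1955]
tool_rot: [0.676, -0.21, 0.209, -0.675]
force: [-0.4, -0.5, -1.4]
finger_gap: 0.185
```

```bash
python3 - <<'E'
from go import *
st([.556,.0325,.2]); im=manip.snapshot('side'); cv2.imwrite('pics/s17.png',cv2.resize(im[100:300,270:470],None,fx=2.7,fy=2.7,interpolation=cv2.INTER_CUBIC))
s,W=st([.556,.0325,.2]); im=manip.snapshot('wrist'); cv2.imwrite('pics/w17.png',im); np.save('W17.npy',W)
E
```

```text
t 21.77 tcp [ 0.5584 -0.1073  0.1955] az 55.55 F [-0.45 -0.49 -1.41] T [-0.081 -0.016  0.016] gap 0.185 q6 -1.355
units to target [-2.704 -0.147  3.796]
t 21.82 tcp [ 0.5585 -0.1074  0.1955] az 55.44 F [-0.81  0.4  -0.98] T [-0.025  0.003  0.014] gap 0.185 q6 -1.353
units to target [-2.713 -0.147  3.794]
```

View pics/s17.png

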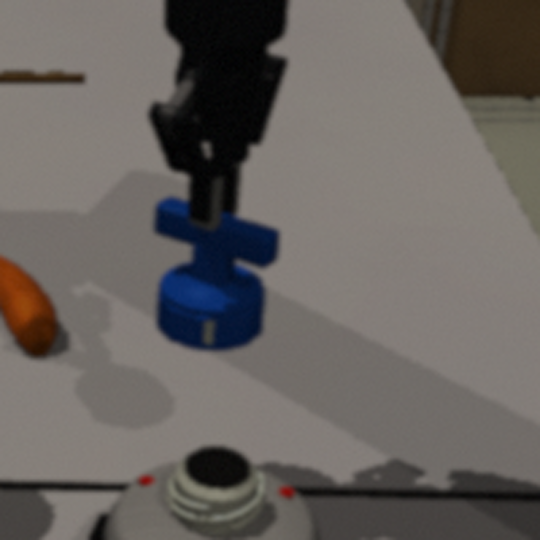

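View pics/w17.png

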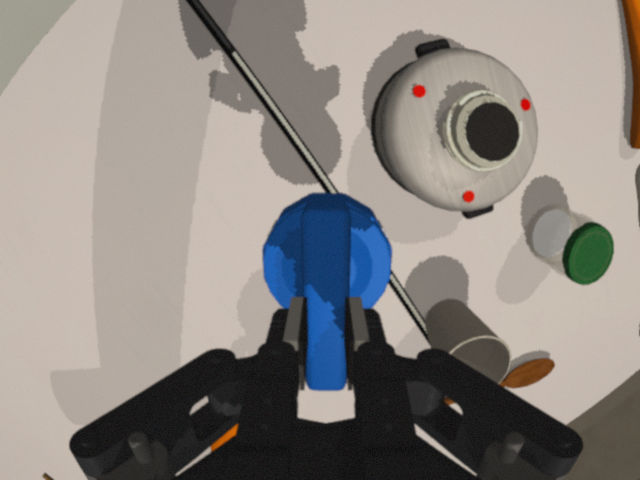

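```bash
python3 - <<'E'
from fitu import *
W=np.load('W17.npy'); im=cv2.imread('pics/w17.png')
for z in (.130,.134,.1385):
    x,f,a,o=fitw(im,W,np.array([W[0,3],W[1,3],np.radians(-34.5)]),(255,185,400,297),z); 
    l=W[:3,:3].T@(np.array([x[0],x[1],0])-W[:3,3]); print(z,x,np.degrees(x[2]),f,a,'axis in tool x,z mm',l[[0,2]]*1e3)
cv2.imwrite('pics/w17o.png',o)
g=cv2.cvtColor(im,cv2.COLOR_BGR2GRAY)[95:170,455:535]; m=(g<55).astype(np.uint8)
k,lb,s,c=cv2.connectedComponentsWithStats(m)
i=1+s[1:,4].argmax(); print(s[i],c[i]+[455,95]); print('seal',atz('wrist',c[i]+[455,95],.12,W))
for uv in [(419,91),(525,104),(468,196)]:
    d=atz('wrist',uv,.081,W); print('dot',d,np.degrees(np.arctan2(d[1]-.0325,d[0]-.556)))
E
```

```text
0.13 [ 0.5584 -0.1063 -0.598 ] -34.260470416453686 145.00392156862745 11146.0 axis in tool x,z mm [-0.2268  1.0609]
0.134 [ 0.5579 -0.106  -0.5839] -33.45628730141048 185.5921568627451 11146.0 axis in tool x,z mm [-0.8773  1.0701]
0.1385 [ 0.5575 -0.1054 -0.6194] -35.490298711089864 346.3843137254902 11146.0 axis in tool x,z mm [-1.4807  1.2954]
[  11    8   52   57 2272] [491.8891 131.1954]
seal [0.556  0.0332 0.12  ]
dot [0.5087 0.0128 0.081 ] -157.36785100284308
dot [0.562  0.0881 0.081 ] 83.83737383990166
dot [0.6003 0.0036 0.081 ] -33.16248664825121
```

View pics/w17o.png

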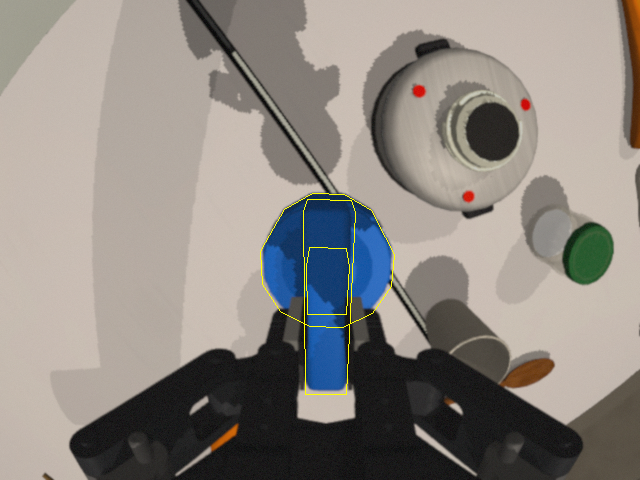

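>>> send_rows --plan '[{"linear": [-0.4, -0.1, 0.6], "roll": 0.17}, {"linear": [-0.7, 0, 0.9], "roll": 0}, {"linear": [-0.7, 0, 0.9], "roll": 0}, {"linear": [-0.6, 0, 0.9], "roll": 0}, {"linear": [-0.3, 0, 0.5], "roll": 0}]'

```text
t: 22.5
tcp_pos: [0.5582, 0.0335, 0.199]
tool_rot: [0.674, -0.214, 0.213, -0.674]
force: [0.7, -1.2, -1.4]
finger_gap: 0.187
```

>>> send_rows --plan '[{"linear": [0, 0, 0], "roll": 0}, {"linear": [0, 0, 0], "roll": 0}, {"linear": [0, 0, 0], "roll": 0}, {"linear": [0, 0, 0], "roll": 0}, {"linear": [0, 0, 0], "roll": 0}]'

```text
t: 23.12
tcp_pos: [0.559, 0.0318, 0.1993]
tool_rot: [0.674, -0.215, 0.215, -0.674]
force: [-0.6, -0.2, -1.1]
finger_gap: 0.186
```

```bash
python3 go.py .556 .033 .19; python3 snap.py s18 270 150 430 330
```

```text
t 23.12 tcp [0.559  0.0318 0.1993] az 54.62 F [-0.64 -0.2  -1.08] T [-0.054 -0.014 -0.021] gap 0.186 q6 -1.096
units to target [-0.105  0.311 -0.023]
t 23.12 tcp [0.559  0.0318 0.1993] az 54.62 F [-0.64 -0.2  -1.08] T [-0.054 -0.014 -0.021] gap 0.186 q6 -1.096
```

View pics/s18c.png

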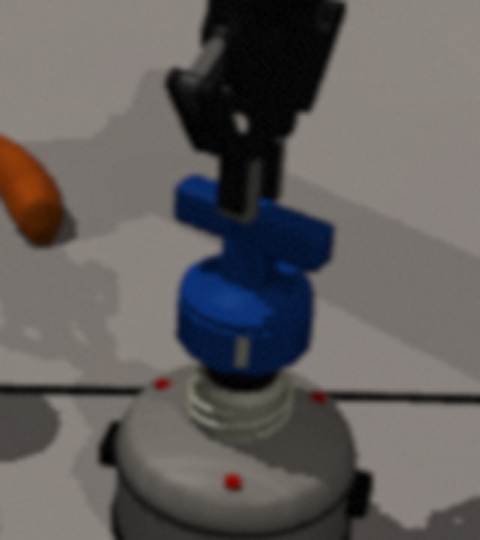

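>>> send_rows --plan '[{"linear": [-0.08, 0.2, -0.05], "roll": 0}, {"linear": [0, 0.2, 0], "roll": 0}, {"linear": [0, 0.2, 0], "roll": 0}, {"linear": [0, 0.15, 0], "roll": 0}, {"linear": [0, 0.1, 0], "roll": 0}]'

```text
t: 23.8
tcp_pos: [0.556, 0.0324, 0.1734]
tool_rot: [0.674, -0.215, 0.214, -0.674]
force: [0.1, 0.5, -0.9]
finger_gap: 0.185
```

```bash
python3 go.py .556 .033 .172
```

```text
t 23.8 tcp [0.556  0.0324 0.1734] az 54.67 F [ 0.07  0.49 -0.86] T [-0.01   0.046  0.013] gap 0.185 q6 -1.096
units to target [-0.011  0.045  0.015]
```

No contact yet, TCP where intended. Lower gently until force shows.

>>> send_rows --plan '[{"linear": [0, 0.08, 0], "roll": 0}, {"linear": [0, 0.08, 0], "roll": 0}, {"linear": [0, 0.08, 0], "roll": 0}, {"linear": [0, 0, 0], "roll": 0}, {"linear": [0, 0, 0], "roll": 0}]'

```text
t: 24.42
tcp_pos: [0.5562, 0.0324, 0.1667]
tool_rot: [-0.674, 0.215, -0.215, 0.674]
force: [-0.1, 0.4, -0.2]
finger_gap: 0.184
```

```bash
python3 go.py .556 .033 .172
```

```text
t 24.43 tcp [0.5562 0.0324 0.1667] az 54.66 F [-0.12  0.37 -0.18] T [ 0.003  0.01  -0.021] gap 0.184 q6 -1.096
units to target [-0.016 -0.176  0.013]
```

>>> send_rows --plan '[{"linear": [0, 0.07, 0], "roll": 0}, {"linear": [0, 0.06, 0], "roll": 0}, {"linear": [0, 0.05, 0], "roll": 0}, {"linear": [0, 0, 0], "roll": 0}, {"linear": [0, 0, 0], "roll": 0}]'

```text
t: 25.05
tcp_pos: [0.5563, 0.0323, 0.1612]
tool_rot: [0.674, -0.215, 0.215, -0.674]
force: [0.9, 0.2, -1.4]
finger_gap: 0.185
```

```bash
python3 go.py .556 .033 .172
```

```text
t 25.05 tcp [0.5563 0.0323 0.1612] az 54.66 F [ 0.85  0.17 -1.45] T [-0.125 -0.247 -0.053] gap 0.185 q6 -1.096
units to target [-0.02  -0.362  0.014]
```

>>> send_rows --plan '[{"linear": [0, 0.05, 0], "roll": 0}, {"linear": [0, 0.04, 0], "roll": 0}, {"linear": [0, 0, 0], "roll": 0}, {"linear": [0, 0, 0], "roll": 0}, {"linear": [0, 0, 0], "roll": 0}]'

```text
t: 25.68
tcp_pos: [0.5561, 0.0324, 0.1585]
tool_rot: [0.674, -0.215, 0.215, -0.674]
force: [0.7, -0.6, -2.6]
finger_gap: 0.188
```

```bash
python3 go.py .556 .033 .172;python3 snap.py s19 270 150 430 330
```

```text
t 25.68 tcp [0.5561 0.0324 0.1585] az 54.67 F [ 0.65 -0.65 -2.59] T [-0.141 -0.188  0.003] gap 0.188 q6 -1.096
units to target [-0.014 -0.452  0.015]
t 25.68 tcp [0.5561 0.0324 0.1585] az 54.67 F [ 0.65 -0.65 -2.59] T [-0.141 -0.188  0.003] gap 0.188 q6 -1.096
```

View pics/s19c.png

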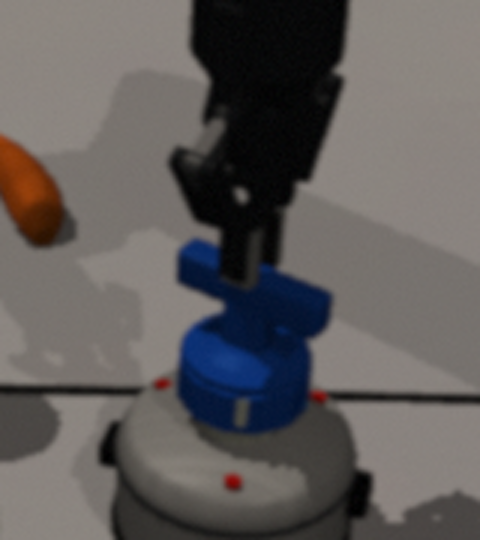

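>>> send_rows --plan '[{"linear": [0, 0.05, 0], "roll": 0}, {"linear": [0, 0.04, 0], "roll": 0}, {"linear": [0, 0, 0], "roll": 0}, {"linear": [0, 0, 0], "roll": 0}, {"linear": [0, 0, 0], "roll": 0}]'

```text
t: 26.35
tcp_pos: [0.5561, 0.0324, 0.1557]
tool_rot: [0.674, -0.215, 0.215, -0.674]
force: [0.8, -1.3, -1.7]
finger_gap: 0.187
```

```bash
python3 go.py .556 .033 .172
```

```text
t 26.35 tcp [0.5561 0.0324 0.1557] az 54.66 F [ 0.8  -1.31 -1.65] T [-0.093 -0.274  0.017] gap 0.187 q6 -1.096
units to target [-0.014 -0.542  0.015]
```

>>> send_rows --plan '[{"linear": [0, 0.04, 0], "roll": 0}, {"linear": [0, 0.04, 0], "roll": 0}, {"linear": [0, 0, 0], "roll": 0}, {"linear": [0, 0, 0], "roll": 0}, {"linear": [0, 0, 0], "roll": 0}]'

```text
t: 26.98
tcp_pos: [0.5567, 0.0322, 0.1542]
tool_rot: [-0.674, 0.214, -0.215, 0.674]
force: [0.8, -1.3, 5.5]
finger_gap: 0.186
```

```bash
python3 go.py .556 .033 .172
```

```text
t 26.98 tcp [0.5567 0.0322 0.1542] az 54.67 F [ 0.85 -1.25  5.49] T [-0.277 -0.101  0.038] gap 0.186 q6 -1.096
units to target [-0.035 -0.595  0.008]
```

>>> send_rows --plan '[{"linear": [0, 0.012, 0], "roll": 0.6}, {"linear": [0, 0.016, 0], "roll": 1}, {"linear": [0, 0.016, 0], "roll": 1}, {"linear": [0, 0.016, 0], "roll": 1}, {"linear": [0, 0.016, 0], "roll": 1}]'

```text
t: 27.6
tcp_pos: [0.5568, 0.0326, 0.152]
tool_rot: [-0.602, 0.369, -0.371, 0.603]
force: [0.8, -0.4, 5.8]
finger_gap: 0.184
```

```bash
python3 go.py .556 .033 .172
```

```text
t 27.6 tcp [0.5568 0.0326 0.152 ] az 26.89 F [ 0.83 -0.42  5.77] T [-0.127 -0.072  0.123] gap 0.184 q6 -0.612
units to target [-0.024 -0.666 -0.015]
```

Sinking as expected (2.2 mm over 28°), force steady.

>>> send_rows --plan '[{"linear": [0, 0.015, 0], "roll": 1}, {"linear": [0, 0.015, 0], "roll": 1}, {"linear": [0, 0.015, 0], "roll": 1}, {"linear": [0, 0.015, 0], "roll": 1}, {"linear": [0, 0.015, 0], "roll": 1}]'

```text
t: 28.22
tcp_pos: [0.5563, 0.0322, 0.1499]
tool_rot: [0.486, -0.513, 0.514, -0.486]
force: [-1.6, -1.7, 8.9]
finger_gap: 0.191
```

```bash
python3 go.py .556 .033 .172
```

```text
t 28.23 tcp [0.5563 0.0322 0.1499] az -3.08 F [-1.62 -1.73  8.94] T [-0.33   0.355  0.099] gap 0.191 q6 -0.088
units to target [-0.025 -0.737 -0.011]
```

>>> send_rows --plan '[{"linear": [0, 0.013, 0], "roll": 1}, {"linear": [0, 0.013, 0], "roll": 1}, {"linear": [0, 0.013, 0], "roll": 1}, {"linear": [0, 0, 0], "roll": 0}, {"linear": [0, 0, 0], "roll": 0}]'

```text
t: 28.85
tcp_pos: [0.5569, 0.0323, 0.1498]
tool_rot: [0.4, -0.582, 0.583, -0.401]
force: [-1.5, -1.1, 13.7]
finger_gap: 0.189
```

```bash
python3 go.py .556 .033 .172
```

```text
t 28.85 tcp [0.5569 0.0323 0.1498] az -20.95 F [-1.55 -1.14 13.73] T [-0.16   0.429 -0.028] gap 0.189 q6 0.223
units to target [-0.013 -0.74  -0.034]
```

>>> send_rows --plan '[{"linear": [0, 0.003, 0], "roll": 1}, {"linear": [0, 0.003, 0], "roll": 1}, {"linear": [0, 0.003, 0], "roll": 1}, {"linear": [0, 0, 0], "roll": 0}, {"linear": [0, 0, 0], "roll": 0}]'

```text
t: 29.48
tcp_pos: [0.5564, 0.0322, 0.1498]
tool_rot: [0.305, -0.637, 0.638, -0.305]
force: [-3.4, -1.6, 15.6]
finger_gap: 0.186
```

```bash
python3 go.py .556 .033 .172; python3 snap.py s20 270 150 430 330
```

```text
t 29.48 tcp [0.5564 0.0322 0.1498] az -38.9 F [-3.42 -1.58 15.59] T [-0.168  0.579  0.067] gap 0.186 q6 0.537
units to target [-0.014 -0.74  -0.026]
t 29.48 tcp [0.5564 0.0322 0.1498] az -38.9 F [-3.42 -1.58 15.59] T [-0.168  0.579  0.067] gap 0.186 q6 0.537
```

View pics/s20c.png

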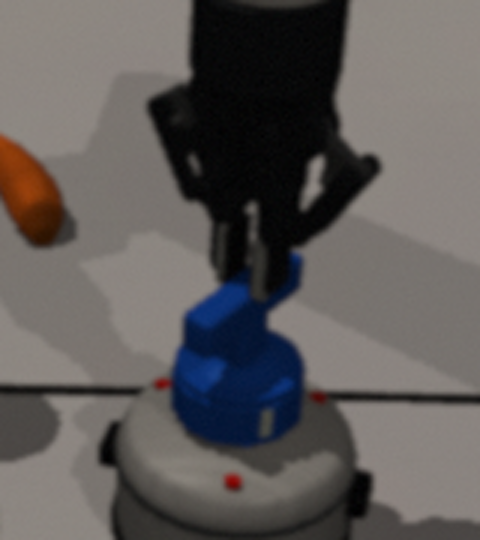

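>>> send_rows --plan '[{"linear": [0, -0.02, 0], "roll": 0.6}, {"linear": [0, 0, 0], "roll": 0.6}, {"linear": [0, 0, 0], "roll": 0.6}, {"linear": [0, 0, 0], "roll": 0}, {"linear": [0, 0, 0], "roll": 0}]'

```text
t: 30.15
tcp_pos: [0.5557, 0.0321, 0.1498]
tool_rot: [0.245, -0.663, 0.664, -0.244]
force: [-3.6, -1.5, 13.1]
finger_gap: 0.187
```

```bash
python3 go.py .556 .033 .172
```

```text
t 30.15 tcp [0.5557 0.0321 0.1498] az -49.53 F [-3.65 -1.46 13.11] T [-0.189  0.583  0.651] gap 0.187 q6 0.723
units to target [-0.028 -0.74  -0.016]
```

>>> send_rows --plan '[{"linear": [0, 0, 0], "roll": 0.3}, {"linear": [0, 0, 0], "roll": 0.3}, {"linear": [0, 0, 0], "roll": 0}, {"linear": [0, 0, 0], "roll": 0}, {"linear": [0, 0, 0], "roll": 0}]'

```text
t: 30.78
tcp_pos: [0.5558, 0.0318, 0.1498]
tool_rot: [0.224, -0.67, 0.671, -0.224]
force: [-3.2, -1.8, 12.9]
finger_gap: 0.19
```

```bash
python3 go.py .556 .033 .172
```

```text
t 30.77 tcp [0.5558 0.0318 0.1498] az -53.05 F [-3.18 -1.84 12.91] T [-0.22   0.558  0.909] gap 0.19 q6 0.785
units to target [-0.028 -0.74  -0.025]
```

>>> send_rows --plan '[{"linear": [0, 0, 0], "roll": 0.3}, {"linear": [0, 0, 0], "roll": 0.25}, {"linear": [0, 0, 0], "roll": 0}, {"linear": [0, 0, 0], "roll": 0}, {"linear": [0, 0, 0], "roll": 0}]'

```text
t: 31.4
tcp_pos: [0.5555, 0.0319, 0.1498]
tool_rot: [0.205, -0.676, 0.678, -0.205]
force: [-3.4, -1.4, 13.3]
finger_gap: 0.189
```

```bash
python3 go.py .556 .033 .172;  python3 snap.py s21 270 150 430 330
```

```text
t 31.4 tcp [0.5555 0.0319 0.1498] az -56.3 F [-3.43 -1.37 13.32] T [-0.249  0.657  1.125] gap 0.189 q6 0.842
units to target [-0.032 -0.74  -0.021]
t 31.4 tcp [0.5555 0.0319 0.1498] az -56.3 F [-3.43 -1.37 13.32] T [-0.249  0.657  1.125] gap 0.189 q6 0.842
```

View pics/s21c.png

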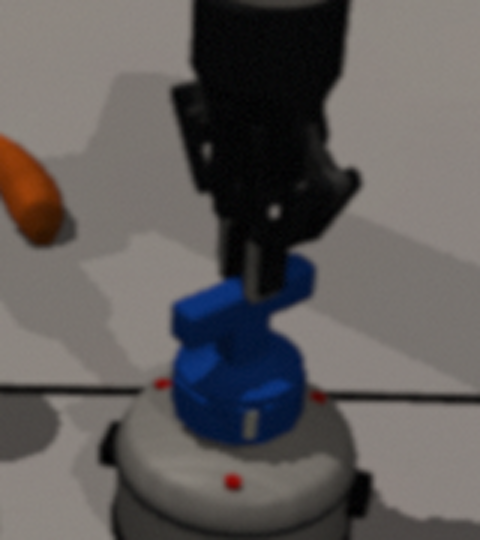

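>>> send_rows --plan '[{"linear": [0, 0, 0], "roll": 0.3}, {"linear": [0, 0, 0], "roll": 0.25}, {"linear": [0, 0, 0], "roll": 0}, {"linear": [0, 0, 0], "roll": 0}, {"linear": [0, 0, 0], "roll": 0}]'

```text
t: 32.08
tcp_pos: [0.5553, 0.032, 0.1498]
tool_rot: [0.187, -0.681, 0.683, -0.186]
force: [-3.4, -1.6, 13.2]
finger_gap: 0.189
```

```bash
python3 go.py .556 .033 .172
```

```text
t 32.08 tcp [0.5553 0.032  0.1498] az -59.47 F [-3.41 -1.62 13.25] T [-0.164  0.722  1.63 ] gap 0.189 q6 0.898
units to target [-0.034 -0.74  -0.016]
```

>>> send_rows --plan '[{"linear": [0, 0, 0], "roll": 0}, {"linear": [0, 0, 0], "roll": 0}, {"linear": [0, 0, 0], "roll": 0}, {"linear": [0, 0, 0], "roll": 0}, {"linear": [0, 0, 0], "roll": 0}]' --claw 50

```text
t: 32.7
tcp_pos: [0.556, 0.0324, 0.1478]
tool_rot: [-0.183, 0.683, -0.683, 0.183]
force: [-0.6, 0.2, 0.4]
finger_gap: 0.59
```

```bash
python3 go.py .556 .033 .172
```

```text
t 32.7 tcp [0.556  0.0324 0.1478] az -59.95 F [-0.62  0.2   0.36] T [-0.004  0.052  0.008] gap 0.59 q6 0.904
units to target [-0.01  -0.805 -0.017]
```

Released cleanly. Rise straight up and check.

>>> send_rows --plan '[{"linear": [0, -0.5, 0], "roll": 0}, {"linear": [0, -0.8, 0], "roll": 0}, {"linear": [0, -1, 0], "roll": 0}, {"linear": [0, -0.8, 0], "roll": 0}, {"linear": [0, -0.4, 0], "roll": 0}]'

```text
t: 33.33
tcp_pos: [0.557, 0.0323, 0.2555]
tool_rot: [0.182, -0.682, 0.683, -0.185]
force: [-0.1, 0.6, 0.5]
finger_gap: 0.586
```

>>> send_rows --plan '[{"linear": [0, 0, 0], "roll": 0}, {"linear": [0, 0, 0], "roll": 0}, {"linear": [0, 0, 0], "roll": 0}, {"linear": [0, 0, 0], "roll": 0}, {"linear": [0, 0, 0], "roll": 0}]'

```text
t: 33.95
tcp_pos: [0.5559, 0.0324, 0.2526]
tool_rot: [-0.184, 0.683, -0.683, 0.183]
force: [0.6, -0.0, 0.3]
finger_gap: 0.586
```

```bash
python3 - <<'E'
from fitu import *
a=manip.snapshot('side'); cv2.imwrite('pics/s22.png',a)
s,W=st(); im=manip.snapshot('wrist'); cv2.imwrite('pics/w22.png',im); np.save('W22.npy',W)
for z in (.088,.094,.1):
    x,f,n,o=fitw(im,W,np.array([.556,.033,np.radians(-150)]),(230,150,430,350),z); print(z,x,np.degrees(x[2]),f,n)
# side overlay for home
Rm=R.from_euler('z',-149.5,degrees=True).as_matrix()
o=cv2.resize(a[150:370,230:430],None,fx=2.7,fy=2.7,interpolation=cv2.INTER_CUBIC)
for P in capmodel():
    uv=(proj('side',P@Rm.T+[.556,.0325,.094])-[230,150]+.5)*2.7
    cv2.polylines(o,[cv2.convexHull(uv.astype(np.float32)).round().astype(int)],True,(0,255,255),1)
cv2.imwrite('pics/s22o.png',o)
E
```

```text
t 34.0 tcp [0.556  0.0324 0.2528] az -59.94 F [ 0.29  0.31 -0.11] T [-0.066 -0.035  0.007] gap 0.585 q6 0.904
0.088 [ 0.557   0.0337 -2.5231] -144.56406880295654 305.45490196078435 7132.0
0.094 [ 0.5576  0.0338 -2.5267] -144.76727567971557 609.6980392156863 7132.0
0.1 [ 0.5598  0.0346 -2.523 ] -144.55676600022983 944.2431372549019 7132.0
```

View pics/s22o.png

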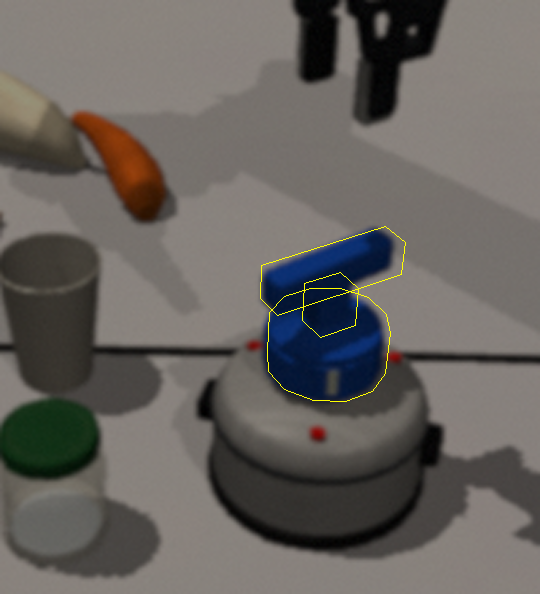

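View pics/w22.png

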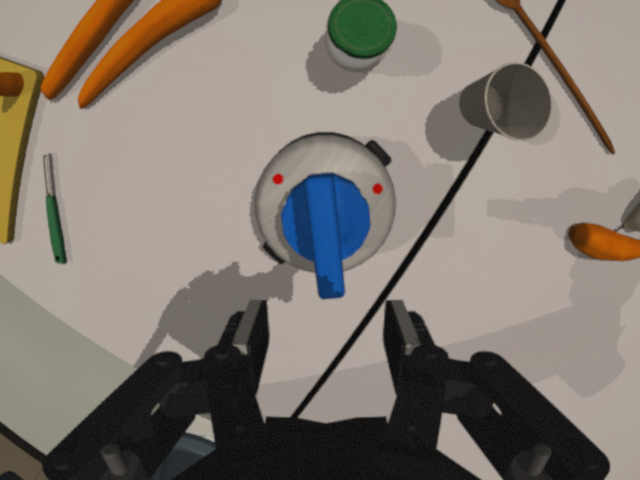

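>>> send_rows --plan '[{"linear": [0, 0.5, 0], "roll": -0.3}, {"linear": [0, 1, 0], "roll": -0.3}, {"linear": [0, 1, 0], "roll": 0}, {"linear": [0, 0.7, 0], "roll": 0}, {"linear": [0, 0.2, 0], "roll": 0}]'

```text
t: 34.67
tcp_pos: [0.5545, 0.0326, 0.1488]
tool_rot: [-0.206, 0.677, -0.676, 0.204]
force: [0.5, 0.2, 0.3]
finger_gap: 0.586
```

>>> send_rows --plan '[{"linear": [0, 0, 0], "roll": 0}, {"linear": [0, 0, 0], "roll": 0}, {"linear": [0, 0, 0], "roll": 0}, {"linear": [0, 0, 0], "roll": 0}, {"linear": [0, 0, 0], "roll": 0}]' --claw 10 --force 90

```text
t: 35.3
tcp_pos: [0.5564, 0.0327, 0.152]
tool_rot: [0.204, -0.677, 0.677, -0.205]
force: [-1.2, 2.2, 5.8]
finger_gap: 0.164
```

```bash
python3 go.py .556 .033 .172;  python3 snap.py s23 270 150 430 330
```

```text
t 35.3 tcp [0.5564 0.0327 0.152 ] az -56.33 F [-1.17  2.17  5.78] T [0.375 0.267 0.153] gap 0.164 q6 0.841
units to target [ 0.005 -0.666 -0.015]
t 35.3 tcp [0.5564 0.0327 0.152 ] az -56.33 F [-1.17  2.17  5.78] T [0.375 0.267 0.153] gap 0.164 q6 0.841
```

>>> send_rows --plan '[{"linear": [0, 0, 0], "roll": 0.25}, {"linear": [0, 0, 0], "roll": 0.25}, {"linear": [0, 0, 0], "roll": 0}, {"linear": [0, 0, 0], "roll": 0}, {"linear": [0, 0, 0], "roll": 0}]'

```text
t: 35.98
tcp_pos: [0.5564, 0.0327, 0.152]
tool_rot: [0.187, -0.681, 0.682, -0.188]
force: [-1.0, 2.0, 5.6]
finger_gap: 0.169
```

```bash
python3 go.py .556 .033 .172;  python3 snap.py s24 270 150 430 330
```

```text
t 35.98 tcp [0.5564 0.0327 0.152 ] az -59.2 F [-0.99  2.01  5.64] T [0.398 0.278 0.592] gap 0.169 q6 0.892
units to target [ 0.005 -0.665 -0.016]
t 35.98 tcp [0.5564 0.0327 0.152 ] az -59.2 F [-0.99  2.01  5.64] T [0.398 0.278 0.592] gap 0.169 q6 0.892
```

```bash
python3 - <<'E'
import cv2,numpy as np
def stripe(f):
    im=cv2.imread(f'pics/{f}.png').astype(float)[280:300,335:372]
    # whiteness: red channel high vs blue cap
    w=np.clip(im[...,2]-40,0,None); 
    c=im[...,2]; 
    return im
ims={f:stripe(f) for f in ['s21','s22','s23','s24']}
for f,im in ims.items():
    m=im[8:16,10:28,2]; p=m.mean(0); print(f,p.round(0))
for f in ['s21','s23','s24']:
    a=ims['s22'][4:18,5:33,2].astype(np.float32); b=ims[f][4:18,5:33,2].astype(np.float32)
    print(f,cv2.phaseCorrelate(a,b,cv2.createHanningWindow(a.shape[::-1],cv2.CV_32F)))
E
```

```text
s21 [ 5.  5.  5.  4.  6. 21. 46. 66. 72. 65. 45. 21.  8.  4.  5.  6.  7.  9.]
s22 [ 5.  4.  4.  5. 10. 26. 50. 68. 70. 57. 34. 13.  5.  4.  4.  6.  5.  7.]
s23 [ 4.  5.  4.  5.  9. 27. 51. 70. 72. 58. 35. 13.  6.  5.  6.  4.  6.  8.]
s24 [ 5.  4.  4.  5. 10. 27. 51. 69. 71. 58. 34. 13.  6.  5.  5.  5.  7.  8.]
s21 ((-0.029582194092032665, 0.10261400579482327), 1.1488162517547607)
s23 ((-0.057454096068120464, 0.7742686156808682), 0.9200991026560466)
s24 ((-0.4836185959545869, 0.8134754446087626), 0.9687085914611816)
```

>>> send_rows --plan '[{"linear": [0, 0, 0], "roll": 0}, {"linear": [0, 0, 0], "roll": 0}, {"linear": [0, 0, 0], "roll": 0}, {"linear": [0, 0, 0], "roll": 0}, {"linear": [0, 0, 0], "roll": 0}]' --claw 50

```text
t: 36.65
tcp_pos: [0.5561, 0.0323, 0.151]
tool_rot: [-0.187, 0.682, -0.682, 0.187]
force: [0.1, 0.2, 0.5]
finger_gap: 0.586
```

>>> send_rows --plan '[{"linear": [0, -0.5, 0], "roll": 0}, {"linear": [0, -0.8, 0], "roll": 0}, {"linear": [0, -1, 0], "roll": 0}, {"linear": [0, -0.8, 0], "roll": 0}, {"linear": [0, -0.4, 0], "roll": 0}]'

```text
t: 37.28
tcp_pos: [0.557, 0.0323, 0.2585]
tool_rot: [0.186, -0.681, 0.682, -0.188]
force: [-0.7, -0.7, -0.9]
finger_gap: 0.587
```

>>> send_rows --plan '[{"linear": [0, 0, 0], "roll": 0}, {"linear": [0, 0, 0], "roll": 0}, {"linear": [0, 0, 0], "roll": 0}, {"linear": [0, 0, 0], "roll": 0}, {"linear": [0, 0, 0], "roll": 0}]'

```text
t: 37.9
tcp_pos: [0.556, 0.0324, 0.2556]
tool_rot: [-0.187, 0.682, -0.682, 0.187]
force: [0.1, 1.2, 0.3]
finger_gap: 0.583
```

```bash
python3 snap.py s25 230 150 430 330; python3 - <<'E'
import cv2
for f in('s22','s25'):
    print(f,cv2.imread(f'pics/{f}.png')[288:296,345:363,2].mean(0).round(0))
E
```

```text
t 37.9 tcp [0.556  0.0324 0.2556] az -59.34 F [0.08 1.16 0.31] T [ 0.012 -0.026  0.009] gap 0.583 q6 0.893
s22 [ 5.  4.  4.  5. 10. 26. 50. 68. 70. 57. 34. 13.  5.  4.  4.  6.  5.  7.]
s25 [ 4.  5.  4.  5.  9. 26. 50. 68. 70. 57. 33. 13.  5.  4.  5.  5.  6.  8.]
```

View pics/s25c.png

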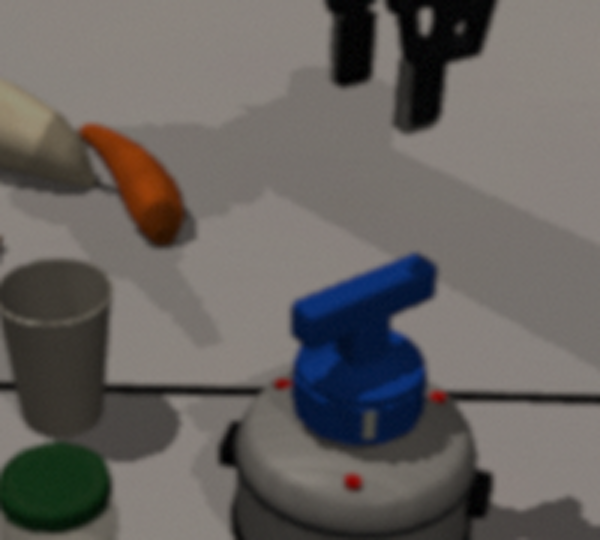

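The cap sits level on the neck and hasn't moved since it was released. The glass and jar are where they were.

```bash
python3 -c "
from station import manip
print(manip.sign_off())"
```

```text
the job is handed in; nothing more can be done
None
```

The blue cap is upright and tight on the flask neck, released, and the job was handed in at about 38 s of the 72 s allowed.

**What I did:**
- **Picking up:** I gripped the handle. The tool cannot tilt, so I tipped the cap upright in the light grip by pushing its rim against the flask's neck. I finished that on the table, let it drop flat, and gripped it again on its axis.
- **Placing:** I lowered the cap with its stripes over the red dots until it rested on the thread at about 5 N.
- **Turning:** I turned it clockwise about 110°. It sank about 4.5 mm, met the seal, and the moment then rose from 0.65 to 0.91 to 1.13 N m. The last step of about 3° read 1.63 N m, a little above the 0.6–1.5 N m range but well below 2.5 N m.

**Last checks:**
- **Not loosened:** the stripe did not move back after release. It also did not move when I gripped the cap again and put about 0.6 N m on it.
- **Surroundings:** the cap sits level, the robot touches nothing, and the glass and jar look unmoved in the side picture.

**What disagreed:**
- **Grip twist:** the handle had turned about 4.5° less than the gripper, so part of the last turn was twist or slip in the grip.
- **Cap height:** the wrist-camera fit matched better about 6 mm below the expected height. It was off by the same amount when the cap stood on the table, so I took it as a camera or model error.

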